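# Set a box-section bar home on the three points of a drilling jig

### The arm

A 6-joint arm with a two-finger parallel gripper is mounted at the origin on the work surface. World frame = base frame: x ahead of the robot, y to its left, z up, the work surface at z = 0. Lengths are in m, angles in rad, forces in N, time in s.
With the tool pointing down it reaches from about 0.35 to 0.975 m from the base axis. Payload 4.9 kg.
Tool frame: the origin (TCP) lies midway between the tips of the shut fingers; the grasp point (between the pads) lies 19 mm behind it; z points along the fingers, y is the direction in which the jaws open and shut (so a half turn about z gives the same grasp; the last joint's range is limited). The gripper opens to 85 mm and grips with 20 to 120 N. Pads are 22 mm wide; open, the fingers measure 114 mm over their backs; the gripper's body (76 mm by 85 mm) begins 54 mm behind the grasp point. The pads swing forward as they close: fully open they stand 13 mm farther back than shut.
Start: joints at [-0.119, 0.053, 1.613, -0, 1.476, -0.119], TCP at [0.625, 0, 0.231] pointing down, gripper open.
Joint ranges: [-3.01, 3.01], [-1.01, 2.22], [0.06, 2.58], [-1.02, 4.17], [0.09, 2.62], [-3.14, 3.14]. Speed limits (rad/s): [2.57, 2.57, 3.14, 3.14, 3.14, 3.14].

### API

Orientations are given as a rotation vector (axis times angle).
In Python, from station import ctrl gives the robot as it stands.
- The arm moves only by the tool jog_arm, never from a script. Its argument "steps" is a list of rows, each an object of numbers: "dx", "dy", "dz": the shift along the world's x, y, z in units of 60 mm (1.0 is 60 mm); "twist": the turn about the world's z in units of 10 degrees (1.0 is 10 degrees). A call has 1 to 5 rows; each row is the pose to reach, as a shift and turn from the pose measured when the call began; what a row does not reach only later rows make up. A row lasts 1/8 s, in which the tool goes at most 62.5 mm and 10.7 degrees, less where a joint would pass 70% of its speed; a pose out of reach is approached as far as the arm can. A call with a gripper value outside its range is refused whole. "gripper" is the closure in counts, from 0 (fully open) to 255 (shut), set as the call begins (left out, the last holds). The fingers move at their own pace and stop on an object; "newtons" is the grip in N (left out, the last holds). Time passes only in rows, so rows that repeat a pose let the fingers close. It gives the time, the measured TCP pose, the force and the opening at its end, in the units of the state.
- ctrl.get_obs(): the state, without advancing time (a new reading comes with each control period).
- ctrl.get_image(name): name is "scene" or "side" or "wrist"; returns a dict with "frame" (480x640x3 uint8, red, green, blue), "range_z" (480x640 float32, m along the optical axis (not along the pixel's ray), 0 where there is no reading), "fx", "fy", "cx", "cy" (pixels), "extrinsics" (4x4, takes a point from camera to world coordinates). Camera axes: x right, y down, z forward; pixel columns grow to the right and rows downward; lengths in m; the calibration is good to about 2 mm. A picture is of the moment at which its call begins.
- ctrl.finish_job(): hands the job in, once; it reports no verdict.
The state is a dict: "t": time; "q": joint angles; "dq": joint speeds; "effort": joint torques, N m; "tool_pos": TCP position; "tool_rot": TCP orientation; "contact_force": force on the tool from outside, world axes, zero at the start; "wrist_torque": the same for the moment, N m; "opening": finger opening in m.
Only numpy, scipy, OpenCV 4.12 (cv2) and the standard library are available. Lean on these libraries where they do the work, as an engineer would, in place of code of your own. Each camera call takes 0.05 s, during which the arm holds its last target.

### The job

Set the box-section bar home in the drilling jig: push it across the plate and press it firmly against the red pad on the rail first, then against the blue pad, one end at a time, so that it lies flush and parallel along the rail, and last slide it along the rail until its end is pressed against the yellow stop. Press each of the three points briefly with about 15 N so that the contact is sure, but gently, never with more than 20 N, and leave the bar flush on all three, with the things around it undisturbed.

Things in the scene. Friction and masses are not known exactly. Their poses are not given: they have to be found in the camera images.
- jig: Drilling jig fixed to the bench: green plate 12 mm thick, 320 x 540 mm. Origin at its underside. x points level from the open side (robot's side) to the dark rail, y runs along the rail, z up. The rail (parallel to y, 36 mm high over the plate) is clamped in slots: its place is not measured and must be felt. The fronts of its pads lie somewhere at x = 30 to 50 mm, the same for both.
- red_station (a point): Point on the jig plate's top at jig y = +75 mm, x = 42 mm, z = 12 mm (fixed to the plate, not the rail): the red pad, a rigid post 24 mm across, 42 mm high, set in the rail 14 mm proud of its face, has its front within -12 to +8 mm of this point along the jig's x. Same axes as the jig.
- blue_station (a point): The same for the blue pad, at jig y = -75 mm: its front is as far from this point along x as the red one's from its own. A bar against both pads is parallel to the rail.
- stop_station (a point): Point on the plate's top at jig x = 17, y = 155 mm: the face of the yellow rigid stop (block 50 mm along x, 30 mm along y, 36 mm high, at the rail's +y end, face looking to the jig's -y) is within -4 to +14 mm of this point along the jig's y. It too is clamped in a slot, its exact place not measured.
- bar_center (a point): Centre of the loose bar, half-way up: straight rigid oiled metal box section with black end caps, 50 mm wide (its x), 280 mm long (its y), 30 mm high, 0.5 to 0.77 kg, flat on the jig plate. It starts 30 to 90 mm short of the pads, up to 14 degrees askew, 15 to 65 mm short of the stop, its axes else as the jig's. Friction on the plate: 1 to 3 N.
- offcut: Bystander, not to be disturbed: short box-section offcut 40 x 60 x 30 mm on the jig plate's near left corner. Origin at the centre of its underside.
- bearing: Bystander, not to be disturbed: ball bearing, 52 mm across, 16 mm high, lying on the plate's near right corner. Origin at the centre of its underside.
- wrench: Bystander, not to be disturbed: spanner lying on the bench to the left. Origin at the centre of its underside.
- screwdriver: Bystander, not to be disturbed: screwdriver lying to the right of the jig. Origin at the centre of its underside.
- endshield: Bystander, not to be disturbed: grey motor end shield, 120 mm across, 40 mm high, on the bench to the right. Origin at the centre of its underside.
- tin: Bystander, not to be disturbed: green tin, 80 mm across, 100 mm high, to the right of the jig. Origin at the centre of its underside.
- boltcup: Bystander, not to be disturbed: orange plastic cup, 70 mm across, 60 mm high, to the left of the jig. Origin at the centre of its underside.

How it is judged:
By the outcome, as a careful person would: the job done as asked, in the order asked, and still so for the second after the job is handed in, with the robot touching nothing.
It also fails if it takes over 72 s, if anything falls off the work surface, if the arm or the gripper's body presses on something with over 40 N, if the wrist force passes 120 N, or if a joint passes its speed limit or range.

## Working session

There is one attempt and no reset: what is moved stays moved. The work goes in short steps, Python scripts to look and compute and a tool call to move; the robot and the scene stay as the last step left them, time stands still between calls to the robot, and variables do not carry over. Pictures are saved under pics/ and viewed, and the job is handed in when it is done.

Besides the shell and the picture viewer there is one more tool, called after "Request:" in YAML: its name, and indented under it one key for each argument. jog_arm: Moves the arm, as the interface text tells. Its arguments: {"type":"object","properties":{"steps":{"type":"array"},"gripper":{"type":"number"},"newtons":{"type":"number"}},"required":["steps"]}

```bash
mkdir -p pics
cat > h.py <<'E'
import numpy as np, cv2
from station import ctrl
def grab(n,f=None):
    im=ctrl.get_image(n)
    if f: cv2.imwrite('pics/'+f,cv2.cvtColor(im['frame'],cv2.COLOR_RGB2BGR))
    return im
def ray(im,u,v,z):
    E=np.array(im['extrinsics']); d=np.array([(u-im['cx'])/im['fx'],(v-im['cy'])/im['fy'],1.])
    d=E[:3,:3]@d; o=E[:3,3]; return o+d*(z-o[2])/d[2]
def cloud(im):
    Z=im['range_z']; v,u=np.mgrid[:480,:640]
    P=np.stack([(u-im['cx'])/im['fx']*Z,(v-im['cy'])/im['fy']*Z,Z],-1)
    E=np.array(im['extrinsics']); return P@E[:3,:3].T+E[:3,3]
def proj(im,p):
    E=np.linalg.inv(np.array(im['extrinsics'])); q=E[:3,:3]@np.array(p)+E[:3,3]
    return im['fx']*q[0]/q[2]+im['cx'], im['fy']*q[1]/q[2]+im['cy']
E
python3 - <<'E'
from h import *
for n in ['scene','side','wrist']:
    im=grab(n,n+'0.png'); print(n,im['fx'],np.round(im['extrinsics'],3).tolist())
o=ctrl.get_obs(); print({k:np.round(v,3).tolist() for k,v in o.items()})
E
```

```text
scene 552.5116467026435 [[-0.179, 0.701, -0.69, 1.454], [0.984, 0.134, -0.119, 0.176], [0.01, -0.7, -0.714, 1.066], [0.0, 0.0, 0.0, 1.0]]
side 449.43314178035075 [[0.859, -0.372, 0.351, 0.138], [-0.511, -0.6, 0.615, -0.624], [-0.018, -0.708, -0.706, 0.756], [0.0, 0.0, 0.0, 1.0]]
wrist 408.54910598768635 [[1.0, -0.0, -0.003, 0.625], [-0.001, -0.959, -0.283, 0.071], [-0.003, 0.283, -0.959, 0.372], [0.0, 0.0, 0.0, 1.0]]
{'t': 0.15, 'q': [-0.119, 0.053, 1.614, 0.0, 1.476, -0.119], 'dq': [0.001, -0.002, -0.003, -0.001, 0.0, -0.0], 'effort': [0.001, -39.424, -37.072, -0.0, 0.005, 0.0], 'tool_pos': [0.625, 0.0, 0.23], 'tool_rot': [-2.221, -2.221, 0.002], 'contact_force': [-0.506, 0.091, -0.394], 'wrist_torque': [0.008, -0.023, -0.006], 'opening': 0.086}
```

View pics/scene0.png

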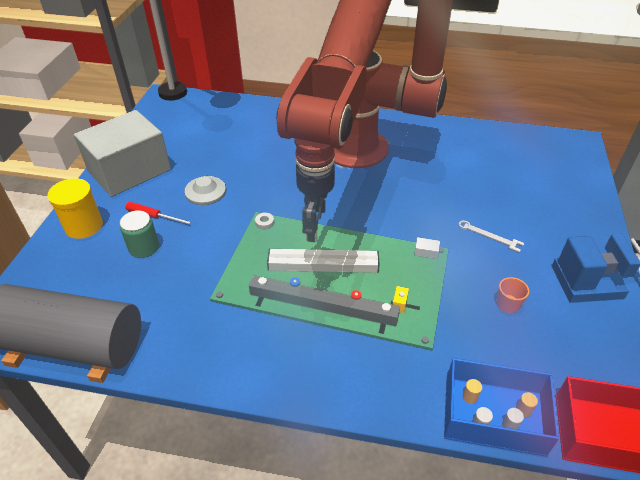

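View pics/side0.png

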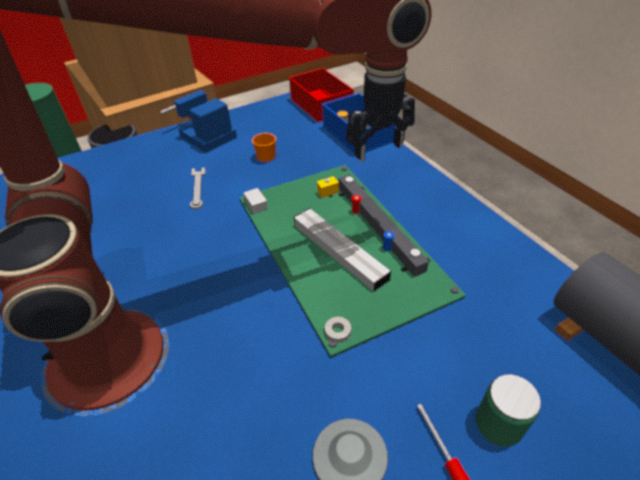

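View pics/wrist0.png

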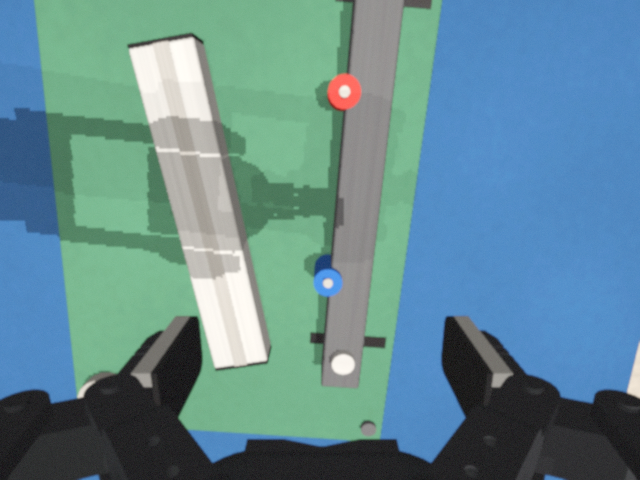

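The wrist view shows the bar (corners about (130,45), (200,38), (268,360), (216,368)), the red pad at (344,91), the blue pad at (328,282) and the rail. The stop only shows in the scene view at (401,298) and the side view at (328,186).

```bash
cat > m.py <<'E'
from h import *
def comps(mask,minA=60):
    n,l,s,c=cv2.connectedComponentsWithStats(mask.astype(np.uint8)); return [(l==i,s[i],c[i]) for i in range(1,n) if s[i,4]>=minA]
def plate(im):
    C=cloud(im); hsv=cv2.cvtColor(im['frame'],cv2.COLOR_RGB2HSV)
    g=(hsv[...,0]>55)&(hsv[...,0]<88)&(hsv[...,1]>70)&(abs(C[...,2]-.012)<.008)
    return g,C,hsv
E
python3 - <<'E'
from m import *
im={n:ctrl.get_image(n) for n in ['scene','side','wrist']}
for n in im:
    g,C,hsv=plate(im[n]); cs=comps(g,200)
    print(n,len(cs),'plate z',np.median(C[g][:,2]))
    m=max(cs,key=lambda a:a[1][4])[0] if n!='wrist' else g
    if n!='wrist':
        cnt,_=cv2.findContours(cv2.morphologyEx(m.astype(np.uint8),cv2.MORPH_CLOSE,np.ones((5,5))),0,1); c=max(cnt,key=cv2.contourArea)
        P=np.array([ray(im[n],*p[0],.012)[:2] for p in c],np.float32)
        r=cv2.minAreaRect(P); print(' rect',r,cv2.boxPoints(r).round(4).tolist())
    # objects on plate
    Z=C[...,2]; hh=hsv[...,0];ss=hsv[...,1];vv=hsv[...,2]
    for nm,mk in dict(red=((hh<8)|(hh>172))&(ss>150)&(Z>.03)&(Z<.07),blue=(hh>100)&(hh<118)&(ss>130)&(Z>.035)&(Z<.07),yel=(hh>20)&(hh<35)&(ss>150)&(Z>.02)&(Z<.07),white=(ss<60)&(vv>110)&(abs(Z-.042)<.006)).items():
        mk=mk&(C[...,0]>.45)&(C[...,0]<1.1)&(abs(C[...,1])<.4)
        for q,s,c in comps(mk,25):
            pts=C[q]; top=pts[pts[:,2]>np.percentile(pts[:,2],60)]
            r=cv2.minAreaRect(pts[:,:2].astype(np.float32))
            print(' ',nm,s[4],c.round(),'med',np.median(pts,0).round(4),'zmax',pts[:,2].max().round(4),'rect',np.round(r[0],4),np.round(r[1],4),round(r[2],1))
E
```

```text
scene 1 plate z 0.01200673336473479
 rect ((0.552379846572876, 0.02808016538619995), (0.5381167531013489, 0.3239176869392395), 85.58509826660156) [[0.3702000081539154, -0.22769999504089355], [0.6930999755859375, -0.2526000142097473], [0.7346000075340271, 0.2838999927043915], [0.4115999937057495, 0.30880001187324524]]
  red 58 [356. 294.] med [0.6445 0.0965 0.0537] zmax 0.0577 rect [0.6427 0.0966] [0.0215 0.0218] 50.4
  blue 48 [295. 281.] med [ 0.6312 -0.0526  0.0542] zmax 0.0583 rect [ 0.6311 -0.0533] [0.0209 0.0216] 13.6
  blue 527 [463. 420.] med [0.9304 0.3431 0.0525] zmax 0.07 rect [0.8798 0.3297] [0.1605 0.0707] 30.5
  blue 319 [472. 370.] med [0.7958 0.3642 0.0537] zmax 0.0699 rect [0.7958 0.3638] [0.0062 0.0724] 0.4
  yel 195 [400. 295.] med [0.6238 0.1987 0.0474] zmax 0.053 rect [0.6191 0.1996] [0.0296 0.0529] 86.1
  white 62 [428. 250.] med [0.4537 0.2556 0.0392] zmax 0.0456 rect [0.4544 0.2517] [0.0089 0.0587] 1.4
  white 1748 [322. 257.] med [ 0.532  -0.0051  0.0419] zmax 0.0479 rect [ 0.5296 -0.0049] [0.058  0.2765] 9.0
  white 26 [253. 283.] med [ 0.6488 -0.1498  0.0468
[... 1084 characters left out ...]
9 ] [0.0362 0.0226] 52.6
  yel 289 [327. 186.] med [0.611  0.1878 0.0442] zmax 0.0521 rect [0.6207 0.1987] [0.0348 0.0612] 89.1
  white 1899 [343. 246.] med [ 0.5266 -0.0214  0.043 ] zmax 0.0474 rect [ 0.5262 -0.0029] [0.0524 0.2796] 9.4
wrist 1 plate z 0.011820310543349921
  red 676 [342.  92.] med [0.6395 0.0946 0.0536] zmax 0.0559 rect [0.6402 0.0954] [0.023  0.0218] 44.3
  blue 600 [326. 279.] med [ 0.6275 -0.0501  0.0535] zmax 0.0562 rect [ 0.6287 -0.0535] [0.0226 0.0239] 0.4
  white 9958 [362. 178.] med [0.6561 0.0362 0.0474] zmax 0.048 rect [ 0.6531 -0.0013] [0.3193 0.0351] 85.4
  white 20167 [200. 197.] med [0.5259 0.0184 0.0418] zmax 0.0452 rect [ 0.5275 -0.0049] [0.0507 0.2774] 9.2
```

Measured jig yaw is about -4.5° and bar yaw about +9.2°. In the jig frame (world origin about (0.589, 0.0245)), the bar centre is at (-59, -34) mm, the pad fronts at x≈35 and the stop face at y≈161. These agree with the given ranges. I'll push first with the open fingers as a fork to square the bar up, then press each point with the fingers closed.

Request:
jog_arm:
  steps:
    - {"dx": -0.5,"twist": 1.0}
    - {"dx": -1.1,"twist": 2.0}
    - {"dx": -1.6,"twist": 3.0}
    - {"dx": -2.2,"twist": 4.0}
    - {"dx": -2.65,"twist": 5.0}
  gripper: 0

```text
validation failed for argument at $.st...
```

Request:
jog_arm:
  steps:
    - {"twist": 1.0}
    - {"twist": 2.0}
    - {"twist": 3.0}
    - {"twist": 3.6}
    - {"twist": 3.6}

```text
validation failed for argument at $.st...
```

```bash
cat >> m.py <<'E'
from scipy.spatial.transform import Rotation as Rn
A=np.radians(-4.5); O=np.array([.589,.0245]); X=np.array([np.cos(A),np.sin(A)]); Y=np.array([-np.sin(A),np.cos(A)])
def jig(p): d=np.array(p[:2])-O; return np.array([d@X,d@Y])*1000
def wor(x,y): return O+X*x/1000+Y*y/1000
def st():
    o=ctrl.get_obs(); R=Rn.from_rotvec(o['tool_rot']).as_matrix(); f=o['contact_force']
    print('t',round(o['t'],2),'tcp',np.round(o['tool_pos'],4),'jig',jig(o['tool_pos']).round(1),'yaw(tool y)',np.degrees(np.arctan2(R[1,1],R[0,1])).round(2),'zaxis',R[:,2].round(3),'F',np.round(f,2),'Fjig',round(f[0]*X[0]+f[1]*X[1],2),round(f[0]*Y[0]+f[1]*Y[1],2),'open',round(o['opening'],4),'q6',round(o['q'][5],2))
    return o
E
python3 -c "
from m import *
st()"
```

```text
t 0.3 tcp [0.6248 0.     0.2309] jig [ 37.6 -21.6] yaw(tool y) -0.0 zaxis [-0.001  0.    -1.   ] F [ 0.49 -0.27  0.24] Fjig 0.51 -0.23 open 0.0853 q6 -0.12
```

Request:
jog_arm:
  steps:
    - {"dx": -0.5,"dy": 0.0,"dz": 0.0,"twist": 1.0}
    - {"dx": -1.1,"dy": 0.0,"dz": 0.0,"twist": 2.0}
    - {"dx": -1.6,"dy": 0.0,"dz": 0.0,"twist": 3.0}
    - {"dx": -2.2,"dy": 0.0,"dz": 0.0,"twist": 4.0}
    - {"dx": -2.65,"dy": 0.0,"dz": 0.0,"twist": 5.0}
  gripper: 0

```text
t: 0.92
tool_pos: [0.4645, 0.0001, 0.2308]
tool_rot: [-1.066, -2.955, 0.001]
contact_force: [0.3, -0.1, 0.6]
opening: 0.0855
```

Request:
jog_arm:
  steps:
    - {"dx": 0.0,"dy": 0.0,"dz": -0.6,"twist": 1.0}
    - {"dx": 0.0,"dy": 0.0,"dz": -1.4,"twist": 2.0}
    - {"dx": 0.0,"dy": 0.0,"dz": -2.2,"twist": 3.0}
    - {"dx": 0.0,"dy": 0.0,"dz": -2.7,"twist": 3.5}
    - {"dx": 0.0,"dy": 0.0,"dz": -2.7,"twist": 3.5}

```text
t: 1.55
tool_pos: [0.4621, 0.0005, 0.0661]
tool_rot: [-0.13, -3.133, -0.0]
contact_force: [-0.2, 0.0, 0.0]
opening: 0.0857
```

```bash
python3 -c "
from m import *
st(); grab('wrist','w1.png'); grab('side','s1.png')"
```

```text
t 1.55 tcp [0.4621 0.0005 0.0661] jig [-124.6  -33.9] yaw(tool y) 85.26 zaxis [-0.006  0.    -1.   ] F [-0.16  0.05  0.04] Fjig -0.17 0.03 open 0.0857 q6 -1.65
```

View pics/w1.png

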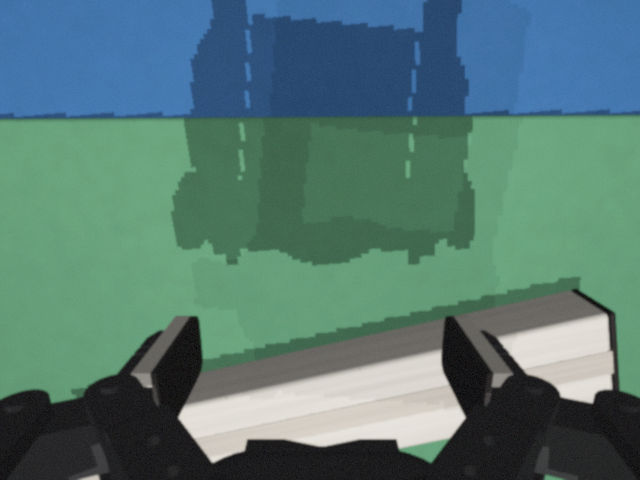

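View pics/s1.png

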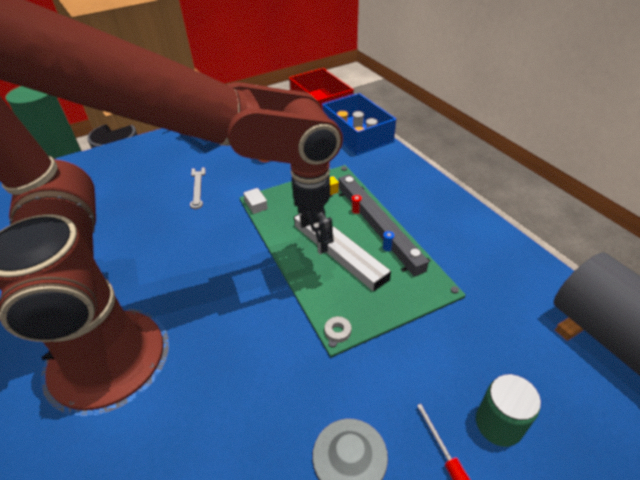

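The wrist view now looks back to the robot side, with the bar's near edge running from (190,390) to (575,290). I'll check the clearance numerically before going down.

```bash
python3 -c "
from m import *
im=ctrl.get_image('wrist'); C=cloud(im); 
for u in (230,300,380,430,480,560):
    col=C[250:470,u]; k=[(jig(p).round(1),round(p[2],4)) for p in col if abs(p[2]-.042)<.004]
    print(u,k[0] if k else None)
for uv in [(190,318),(455,318),(180,330),(465,330)]: p=C[uv[1],uv[0]]; print(uv,jig(p).round(1),p[2].round(4))
"
```

```text
230 (array([-73.5, -80.6]), np.float64(0.038))
300 (array([-81.9, -45.9]), np.float64(0.0382))
380 (array([-91.6,  -7.5]), np.float64(0.0383))
430 (array([-97.1,  15.9]), np.float64(0.0388))
480 (array([-103.1,   39. ]), np.float64(0.0385))
560 (array([-111.3,   75. ]), np.float64(0.0388))
(190, 318) [-132.4  -78.9] 0.0884
(455, 318) [-132.     9.2] 0.0884
(180, 330) [-132.2  -79.6] 0.0964
(465, 330) [-131.7    9.9] 0.0962
```

Request:
jog_arm:
  steps:
    - {"dx": 0.0,"dy": 0.0,"dz": -0.5,"twist": 0.0}
    - {"dx": 0.0,"dy": 0.0,"dz": -0.92,"twist": 0.0}
    - {"dx": 0.0,"dy": 0.0,"dz": -0.92,"twist": 0.0}

```text
t: 2.08
tool_pos: [0.4656, -0.0001, 0.0155]
tool_rot: [0.131, 3.137, -0.001]
contact_force: [-0.4, 0.2, 0.7]
opening: 0.085
```

Request:
jog_arm:
  steps:
    - {"dx": 0.08,"dy": -0.006,"dz": 0.0,"twist": 0.0}
    - {"dx": 0.16,"dy": -0.012,"dz": 0.0,"twist": 0.0}
    - {"dx": 0.24,"dy": -0.018,"dz": 0.0,"twist": 0.0}
    - {"dx": 0.32,"dy": -0.024,"dz": 0.0,"twist": 0.0}
    - {"dx": 0.4,"dy": -0.03,"dz": 0.0,"twist": 0.0}

```text
t: 2.7
tool_pos: [0.4895, -0.0018, 0.0153]
tool_rot: [0.13, 3.138, -0.001]
contact_force: [-1.8, -0.2, 0.1]
opening: 0.0855
```

Request:
jog_arm:
  steps:
    - {"dx": 0.08,"dy": -0.006,"dz": 0.0,"twist": 0.0}
    - {"dx": 0.16,"dy": -0.012,"dz": 0.0,"twist": 0.0}
    - {"dx": 0.24,"dy": -0.018,"dz": 0.0,"twist": 0.0}
    - {"dx": 0.32,"dy": -0.024,"dz": 0.0,"twist": 0.0}
    - {"dx": 0.4,"dy": -0.03,"dz": 0.0,"twist": 0.0}

```text
t: 3.32
tool_pos: [0.5138, -0.0036, 0.0152]
tool_rot: [0.13, 3.138, -0.001]
contact_force: [-1.9, 0.4, -0.1]
opening: 0.0855
```

```bash
python3 -c "
from m import *
st(); grab('scene','c2.png'); grab('side','s2.png')"
```

```text
t 3.33 tcp [ 0.5138 -0.0036  0.0152] jig [-72.8 -33.9] yaw(tool y) 85.24 zaxis [ 0.001 -0.001 -1.   ] F [-1.94  0.42 -0.15] Fjig -1.96 0.26 open 0.0855 q6 -1.64
```

View pics/s2.png

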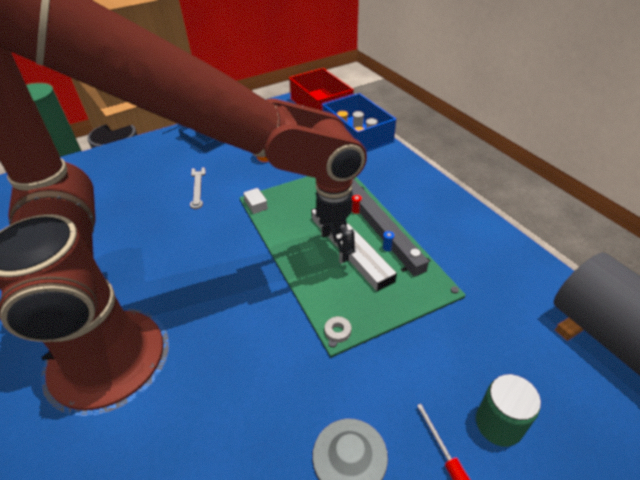

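The bar is being pushed with about 2 N, and in the side view it is turning parallel between the fingers.

Request:
jog_arm:
  steps:
    - {"dx": 0.08,"dy": -0.006,"dz": 0.0,"twist": 0.0}
    - {"dx": 0.16,"dy": -0.012,"dz": 0.0,"twist": 0.0}
    - {"dx": 0.24,"dy": -0.018,"dz": 0.0,"twist": 0.0}
    - {"dx": 0.32,"dy": -0.024,"dz": 0.0,"twist": 0.0}
    - {"dx": 0.4,"dy": -0.03,"dz": 0.0,"twist": 0.0}

```text
t: 4.05
tool_pos: [0.5386, -0.0056, 0.0155]
tool_rot: [0.131, 3.137, -0.002]
contact_force: [-3.3, 0.3, 0.1]
opening: 0.0856
```

```bash
cat >> m.py <<'E'
def bar(names=('scene','side'),save=''):
    # edge of the bar top, jig coords
    for n in names:
        im=ctrl.get_image(n); C=cloud(im)
        if save: cv2.imwrite('pics/%s_%s.png'%(n,save),im['frame'][...,::-1])
        J=(C[...,:2]-O)@np.stack([X,Y],1)*1000
        m=(abs(C[...,2]-.042)<.004)&(J[...,0]<31)&(J[...,0]>-130)&(J[...,1]<175)&(J[...,1]>-185)
        cs=comps(m,40); allp=[]
        for q,s,c in cs: 
            p=J[q]; print(n,s[4],'x',p[:,0].min().round(1),p[:,0].max().round(1),'y',p[:,1].min().round(1),p[:,1].max().round(1), 'rect',[np.round(a,1) for a in cv2.minAreaRect(p.astype(np.float32))])
E
python3 -c "
from m import *
st(); bar(save='3')"
```

```text
t 4.05 tcp [ 0.5386 -0.0056  0.0155] jig [-47.9 -34. ] yaw(tool y) 85.21 zaxis [ 0.002 -0.001 -1.   ] F [-3.25  0.26  0.15] Fjig -3.26 0.0 open 0.0856 q6 -1.63
scene 1727 x -58.7 19.1 y -178.4 101.6 rect [array([-19.8, -38.3]), array([280.1,  76.7]), np.float64(89.3)]
side 942 x -59.8 12.9 y -179.2 -29.3 rect [array([ -23.4, -104.5]), array([ 72.4, 149.8]), np.float64(0.4)]
```

View pics/scene_3.png

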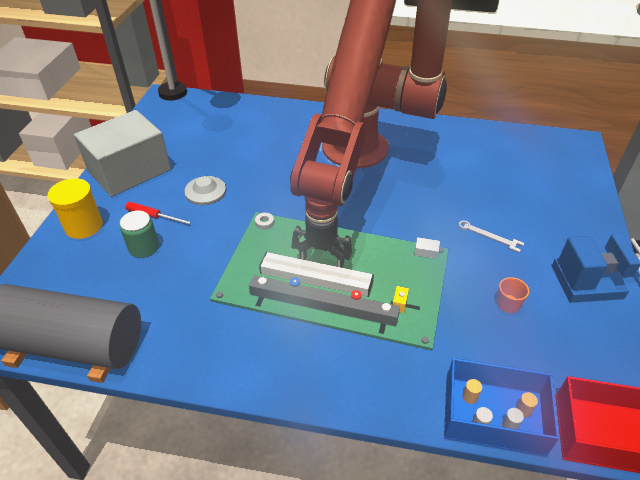

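The bar is now parallel, spanning jig y -178..102, with its front about 20 mm short of the pads. I'll go 10 mm more, then back off, shut the fingers and move to the red line.

Request:
jog_arm:
  steps:
    - {"dx": 0.06,"dy": -0.005,"dz": 0.0,"twist": 0.0}
    - {"dx": 0.12,"dy": -0.01,"dz": 0.0,"twist": 0.0}
    - {"dx": 0.17,"dy": -0.013,"dz": 0.0,"twist": 0.0}
    - {"dx": 0.17,"dy": -0.013,"dz": 0.0,"twist": 0.0}

```text
t: 4.65
tool_pos: [0.5501, -0.0066, 0.0158]
tool_rot: [0.131, 3.134, -0.002]
contact_force: [-1.0, -0.5, -1.0]
opening: 0.0854
```

Request:
jog_arm:
  steps:
    - {"dx": -0.1,"dy": 0.008,"dz": 0.0,"twist": 0.0}
    - {"dx": -0.3,"dy": 0.024,"dz": 0.05,"twist": 0.0}

```text
t: 4.9
tool_pos: [0.532, -0.0052, 0.0192]
tool_rot: [0.131, 3.134, -0.002]
contact_force: [0.4, -0.1, -0.8]
opening: 0.0852
```

Request:
jog_arm:
  steps:
    - {"dx": 0.05,"dy": 0.6,"dz": 0.05,"twist": 0.0}
    - {"dx": 0.1,"dy": 1.2,"dz": 0.05,"twist": 0.0}
    - {"dx": 0.14,"dy": 1.8,"dz": 0.05,"twist": 0.0}
    - {"dx": 0.14,"dy": 1.8,"dz": 0.05,"twist": 0.0}
    - {"dx": 0.14,"dy": 1.8,"dz": 0.05,"twist": 0.0}
  gripper: 255
  newtons: 40

```text
t: 5.52
tool_pos: [0.5401, 0.1024, 0.0224]
tool_rot: [0.131, 3.133, -0.003]
contact_force: [0.6, -0.4, -0.2]
opening: -0.0004
```

```bash
python3 -c "
from m import *
st(); bar(save='4')"
```

```text
t 5.53 tcp [0.5401 0.1024 0.0224] jig [-54.9  73.9] yaw(tool y) 85.23 zaxis [ 0.006 -0.002 -1.   ] F [ 0.64 -0.38 -0.22] Fjig 0.66 -0.33 open -0.0004 q6 -1.43
scene 1723 x -26.5 29.5 y -179.2 101.6 rect [array([  1.6, -38.8]), array([280.8,  55.9]), np.float64(89.9)]
side 1853 x -28.0 24.8 y -179.9 102.6 rect [array([ -1.9, -38.6]), array([282.7,  52.1]), np.float64(89.5)]
```

View pics/side_4.png

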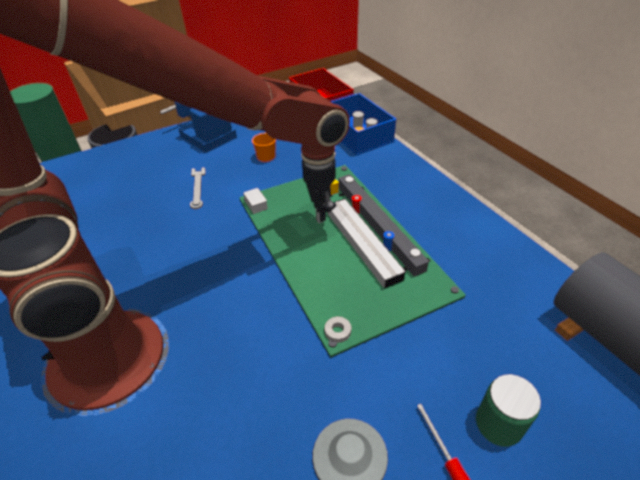

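View pics/scene_4.png

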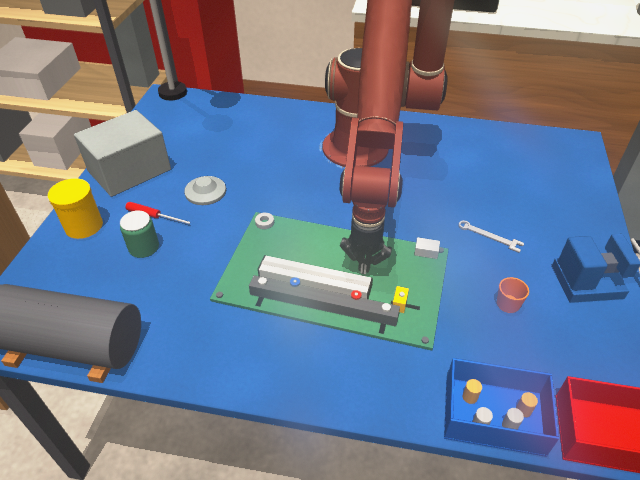

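Request:
jog_arm:
  steps:
    - {"dx": 0.08,"dy": -0.006,"dz": -0.03,"twist": 0.0}
    - {"dx": 0.16,"dy": -0.012,"dz": -0.05,"twist": 0.0}
    - {"dx": 0.22,"dy": -0.017,"dz": -0.05,"twist": 0.0}
    - {"dx": 0.28,"dy": -0.022,"dz": -0.05,"twist": 0.0}
    - {"dx": 0.33,"dy": -0.026,"dz": -0.05,"twist": 0.0}

```text
t: 6.25
tool_pos: [0.56, 0.1004, 0.0192]
tool_rot: [0.133, 3.134, -0.002]
contact_force: [-2.0, 0.3, 0.3]
opening: 0.0002
```

Request:
jog_arm:
  steps:
    - {"dx": 0.03,"dy": -0.002,"dz": 0.0,"twist": 0.0}
    - {"dx": 0.05,"dy": -0.004,"dz": 0.0,"twist": 0.0}

```text
t: 6.5
tool_pos: [0.5627, 0.1003, 0.019]
tool_rot: [0.133, 3.135, -0.002]
contact_force: [-1.9, 0.7, 0.1]
opening: 0.0003
```

```bash
python3 -c "
from m import *
st(); bar(save='5')"
```

```text
t 6.5 tcp [0.5627 0.1003 0.019 ] jig [-32.1  73.5] yaw(tool y) 85.15 zaxis [ 0.004 -0.001 -1.   ] F [-1.86  0.68  0.14] Fjig -1.91 0.53 open 0.0003 q6 -1.44
scene 1731 x -29.3 30.9 y -179.6 101.7 rect [array([  1.2, -38.9]), array([ 60.1, 281.4]), np.float64(0.2)]
side 1802 x -44.9 28.2 y -180.0 100.6 rect [array([ -9. , -39.6]), array([280.7,  73. ]), np.float64(89.7)]
```

Request:
jog_arm:
  steps:
    - {"dx": 0.02,"dy": -0.001,"dz": 0.0,"twist": 0.0}
    - {"dx": 0.04,"dy": -0.003,"dz": 0.0,"twist": 0.0}

```text
t: 6.85
tool_pos: [0.5653, 0.1001, 0.019]
tool_rot: [0.132, 3.135, -0.002]
contact_force: [-0.9, 0.6, 1.0]
opening: 0.0003
```

Request:
jog_arm:
  steps:
    - {"dx": 0.02,"dy": -0.001,"dz": 0.0,"twist": 0.0}

```text
t: 6.98
tool_pos: [0.5665, 0.1001, 0.019]
tool_rot: [0.132, 3.135, -0.002]
contact_force: [-1.8, 1.6, 0.9]
opening: -0.0004
```

Request:
jog_arm:
  steps:
    - {"dx": 0.02,"dy": -0.001,"dz": 0.0,"twist": 0.0}

```text
t: 7.1
tool_pos: [0.5674, 0.1, 0.0189]
tool_rot: [0.133, 3.136, -0.002]
contact_force: [-5.0, 0.4, 2.7]
opening: -0.0003
```

Request:
jog_arm:
  steps:
    - {"dx": 0.01,"dy": -0.001,"dz": 0.0,"twist": 0.0}
    - {"dx": 0.01,"dy": -0.001,"dz": 0.0,"twist": 0.0}

```text
t: 7.35
tool_pos: [0.5674, 0.1, 0.0187]
tool_rot: [0.133, 3.137, -0.002]
contact_force: [-4.9, 0.2, 3.4]
opening: -0.0001
```

Request:
jog_arm:
  steps:
    - {"dx": 0.02,"dy": -0.001,"dz": 0.0,"twist": 0.0}
    - {"dx": 0.02,"dy": -0.001,"dz": 0.0,"twist": 0.0}

```text
t: 7.6
tool_pos: [0.5674, 0.0999, 0.0183]
tool_rot: [-0.133, -3.137, 0.003]
contact_force: [-6.6, 1.7, 3.9]
opening: -0.0001
```

Request:
jog_arm:
  steps:
    - {"dx": 0.03,"dy": -0.003,"dz": 0.01,"twist": 0.0}
    - {"dx": 0.035,"dy": -0.003,"dz": 0.01,"twist": 0.0}

```text
t: 7.85
tool_pos: [0.5674, 0.0999, 0.0184]
tool_rot: [-0.132, -3.132, 0.003]
contact_force: [-10.9, 0.4, 5.7]
opening: -0.0001
```

Request:
jog_arm:
  steps:
    - {"dx": 0.04,"dy": -0.003,"dz": 0.02,"twist": 0.0}
    - {"dx": 0.048,"dy": -0.004,"dz": 0.02,"twist": 0.0}
    - {"dx": 0.048,"dy": -0.004,"dz": 0.02,"twist": 0.0}

```text
t: 8.22
tool_pos: [0.5673, 0.0999, 0.0184]
tool_rot: [-0.132, -3.124, 0.003]
contact_force: [-10.4, 0.2, 6.1]
opening: 0.0004
```

Request:
jog_arm:
  steps:
    - {"dx": 0.045,"dy": -0.003,"dz": 0.01,"twist": 0.0}
    - {"dx": 0.06,"dy": -0.005,"dz": 0.02,"twist": 0.0}
    - {"dx": 0.065,"dy": -0.005,"dz": 0.03,"twist": 0.0}

```text
t: 8.6
tool_pos: [0.5671, 0.0999, 0.0182]
tool_rot: [-0.131, -3.115, 0.003]
contact_force: [-11.0, 1.1, 0.5]
opening: -0.0
```

Request:
jog_arm:
  steps:
    - {"dx": 0.05,"dy": -0.004,"dz": 0.01,"twist": 0.0}
    - {"dx": 0.07,"dy": -0.006,"dz": 0.02,"twist": 0.0}
    - {"dx": 0.085,"dy": -0.007,"dz": 0.02,"twist": 0.0}

```text
t: 8.98
tool_pos: [0.5669, 0.0998, 0.0175]
tool_rot: [-0.13, -3.101, 0.004]
contact_force: [-18.8, 1.3, 8.7]
opening: -0.0001
```

```bash
python3 -c "
from m import *
o=st(); print(o['wrist_torque'])"
```

```text
t 8.97 tcp [0.5669 0.0998 0.0175] jig [-27.9  73.3] yaw(tool y) 85.19 zaxis [-0.038 -0.001 -0.999] F [-18.84   1.34   8.67] Fjig -18.89 -0.14 open -0.0001 q6 -1.44
[ 0.10371728  2.75714504 -0.06452998]
```

Red is pressed firmly: the last reading was 18.8 N, which is enough, so I'm backing off. Next I'll move over to the blue line.

Request:
jog_arm:
  steps:
    - {"dx": -0.04,"dy": 0.003,"dz": 0.0,"twist": 0.0}
    - {"dx": -0.15,"dy": 0.012,"dz": 0.05,"twist": 0.0}
    - {"dx": -0.25,"dy": 0.02,"dz": 0.05,"twist": 0.0}

```text
t: 9.35
tool_pos: [0.5527, 0.1009, 0.0214]
tool_rot: [-0.131, -3.104, 0.004]
contact_force: [0.4, -0.0, 0.6]
opening: 0.0004
```

```bash
python3 -c "
from m import *
st(); bar(save='6'); print(wor(-45,-75))"
```

```text
t 9.35 tcp [0.5527 0.1009 0.0214] jig [-42.2  73.4] yaw(tool y) 85.18 zaxis [-0.035 -0.001 -0.999] F [ 0.42 -0.04  0.59] Fjig 0.43 -0.01 open 0.0004 q6 -1.44
scene 1669 x -27.7 30.9 y -179.8 101.7 rect [array([  5.2, -39.5]), array([281.4,  54.1]), np.float64(87.4)]
side 1812 x -30.2 31.0 y -180.3 100.6 rect [array([  1.6, -39.4]), array([281.9,  51.7]), np.float64(87.0)]
[ 0.53825429 -0.04673814]
```

View pics/scene_6.png

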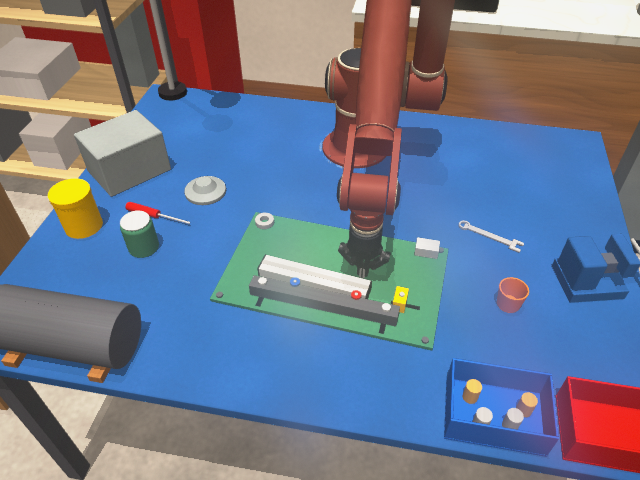

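The bar's red end is home, and it lies about 3° askew with the blue end about 8 mm off.

Request:
jog_arm:
  steps:
    - {"dx": -0.2,"dy": -0.5,"dz": 0.0,"twist": 0.0}
    - {"dx": -0.25,"dy": -1.0,"dz": 0.0,"twist": 0.0}
    - {"dx": -0.3,"dy": -1.6,"dz": 0.0,"twist": 0.0}
    - {"dx": -0.33,"dy": -2.2,"dz": 0.0,"twist": 0.0}
    - {"dx": -0.33,"dy": -2.46,"dz": 0.0,"twist": 0.0}

```text
t: 10.07
tool_pos: [0.5323, -0.0482, 0.0212]
tool_rot: [-0.133, -3.103, 0.004]
contact_force: [0.8, -0.1, 0.6]
opening: -0.0
```

Request:
jog_arm:
  steps:
    - {"dx": 0.06,"dy": -0.005,"dz": -0.03,"twist": 0.0}
    - {"dx": 0.12,"dy": -0.01,"dz": -0.05,"twist": 0.0}
    - {"dx": 0.18,"dy": -0.014,"dz": -0.05,"twist": 0.0}
    - {"dx": 0.22,"dy": -0.017,"dz": -0.05,"twist": 0.0}

```text
t: 10.58
tool_pos: [0.5459, -0.0485, 0.0181]
tool_rot: [-0.132, -3.103, 0.004]
contact_force: [0.4, 1.4, 0.3]
opening: 0.0003
```

```bash
python3 -c "
from m import *
st()"
```

```text
t 10.57 tcp [ 0.5459 -0.0485  0.0181] jig [-37.3 -76.1] yaw(tool y) 85.15 zaxis [-0.036 -0.001 -0.999] F [0.38 1.36 0.31] Fjig 0.27 1.39 open 0.0003 q6 -1.7
```

Request:
jog_arm:
  steps:
    - {"dx": 0.04,"dy": -0.003,"dz": 0.0,"twist": 0.0}
    - {"dx": 0.08,"dy": -0.006,"dz": 0.0,"twist": 0.0}
    - {"dx": 0.11,"dy": -0.009,"dz": 0.0,"twist": 0.0}

```text
t: 10.95
tool_pos: [0.5522, -0.0489, 0.0179]
tool_rot: [-0.131, -3.102, 0.004]
contact_force: [-3.1, -1.3, 0.2]
opening: 0.0002
```

Request:
jog_arm:
  steps:
    - {"dx": 0.02,"dy": -0.001,"dz": 0.0,"twist": 0.0}

```text
t: 11.08
tool_pos: [0.5532, -0.049, 0.0178]
tool_rot: [-0.131, -3.102, 0.004]
contact_force: [-3.9, -0.2, 1.6]
opening: 0.0002
```

Request:
jog_arm:
  steps:
    - {"dx": 0.02,"dy": -0.001,"dz": 0.0,"twist": 0.0}

```text
t: 11.2
tool_pos: [0.5543, -0.0492, 0.0178]
tool_rot: [-0.132, -3.101, 0.004]
contact_force: [-2.4, 0.1, 1.6]
opening: 0.0002
```

Request:
jog_arm:
  steps:
    - {"dx": 0.02,"dy": -0.001,"dz": 0.0,"twist": 0.0}

```text
t: 11.32
tool_pos: [0.5554, -0.0493, 0.0178]
tool_rot: [-0.132, -3.101, 0.004]
contact_force: [-2.8, -0.8, 1.5]
opening: 0.0
```

Request:
jog_arm:
  steps:
    - {"dx": 0.02,"dy": -0.001,"dz": 0.0,"twist": 0.0}
    - {"dx": 0.02,"dy": -0.001,"dz": 0.0,"twist": 0.0}

```text
t: 11.58
tool_pos: [0.5555, -0.0492, 0.0175]
tool_rot: [-0.131, -3.098, 0.004]
contact_force: [-6.8, 0.1, 3.6]
opening: 0.0
```

Request:
jog_arm:
  steps:
    - {"dx": 0.02,"dy": -0.001,"dz": 0.0,"twist": 0.0}
    - {"dx": 0.02,"dy": -0.001,"dz": 0.0,"twist": 0.0}

```text
t: 11.82
tool_pos: [0.5554, -0.0491, 0.0172]
tool_rot: [-0.131, -3.094, 0.003]
contact_force: [-7.6, 0.7, 4.0]
opening: 0.0001
```

Request:
jog_arm:
  steps:
    - {"dx": 0.03,"dy": -0.002,"dz": 0.01,"twist": 0.0}
    - {"dx": 0.05,"dy": -0.004,"dz": 0.01,"twist": 0.0}
    - {"dx": 0.06,"dy": -0.005,"dz": 0.01,"twist": 0.0}

```text
t: 12.2
tool_pos: [0.5553, -0.049, 0.017]
tool_rot: [-0.13, -3.084, 0.003]
contact_force: [-15.2, 0.7, 9.2]
opening: -0.0
```

Blue pressed with 15 N. Backing off, lifting and checking.

Request:
jog_arm:
  steps:
    - {"dx": -0.04,"dy": 0.003,"dz": 0.0,"twist": 0.0}
    - {"dx": -0.2,"dy": 0.015,"dz": 0.05,"twist": 0.0}
    - {"dx": -0.6,"dy": 0.0,"dz": 0.4,"twist": 0.0}
    - {"dx": -0.8,"dy": -0.3,"dz": 1.0,"twist": 0.0}

```text
t: 12.7
tool_pos: [0.5052, -0.0661, 0.0761]
tool_rot: [-0.127, -3.082, 0.001]
contact_force: [0.3, -0.7, 0.3]
opening: -0.0003
```

```bash
python3 -c "
from m import *
o=st(); bar(save='7'); w=wor(8.5,-205); print(w,(w-o['tool_pos'][:2])/.06,Y)"
```

```text
t 12.7 tcp [ 0.5052 -0.0661  0.0761] jig [-76.5 -96.9] yaw(tool y) 85.27 zaxis [-0.057  0.002 -0.998] F [ 0.35 -0.71  0.3 ] Fjig 0.4 -0.68 open -0.0003 q6 -1.75
scene 1497 x -17.3 31.0 y -178.8 101.7 rect [array([  6.8, -38.6]), array([ 48.2, 280.6]), np.float64(0.0)]
side 1037 x -17.8 31.0 y -179.7 0.2 rect [array([  6.5, -89.7]), array([ 48.6, 179.9]), np.float64(0.1)]
[ 0.58138968 -0.18053496] [ 1.27059129 -1.90755698] [0.0784591  0.99691733]
```

View pics/side_7.png

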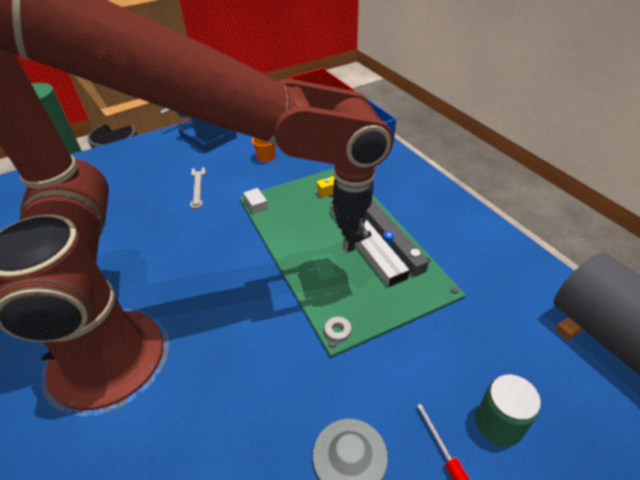

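The bar is now parallel to 0.1° with its near face at -17 mm. Next I move to its -y end, turning the tool 90°.

Request:
jog_arm:
  steps:
    - {"dx": 0.0,"dy": -0.6,"dz": 0.3,"twist": -1.0}
    - {"dx": 0.1,"dy": -1.2,"dz": 0.5,"twist": -2.0}
    - {"dx": 0.4,"dy": -1.7,"dz": 0.5,"twist": -3.0}
    - {"dx": 0.8,"dy": -1.95,"dz": 0.5,"twist": -4.0}
    - {"dx": 1.2,"dy": -1.95,"dz": 0.5,"twist": -5.0}

```text
t: 13.42
tool_pos: [0.5826, -0.1868, 0.1112]
tool_rot: [-1.439, -2.745, -0.025]
contact_force: [0.3, 0.3, 0.0]
opening: 0.0002
```

Request:
jog_arm:
  steps:
    - {"dx": 0.05,"dy": 0.0,"dz": 0.0,"twist": -1.0}
    - {"dx": 0.05,"dy": 0.0,"dz": 0.0,"twist": -2.0}
    - {"dx": 0.05,"dy": 0.0,"dz": 0.0,"twist": -3.0}
    - {"dx": 0.05,"dy": 0.0,"dz": 0.0,"twist": -3.9}
    - {"dx": 0.05,"dy": 0.0,"dz": 0.0,"twist": -3.9}

```text
t: 14.05
tool_pos: [0.5857, -0.1865, 0.1107]
tool_rot: [-2.277, -2.114, -0.046]
contact_force: [-0.1, 0.4, -1.0]
opening: -0.0002
```

```bash
python3 -c "
from m import *
o=st(); bar(['scene','side'],save='8'); w=wor(8.5,-205); print(w,(w-o['tool_pos'][:2])/.06,Y)"
```

```text
t 14.05 tcp [ 0.5857 -0.1865  0.1107] jig [  13.2 -210.6] yaw(tool y) -4.23 zaxis [-0.002  0.045 -0.999] F [-0.09  0.38 -0.99] Fjig -0.12 0.37 open -0.0002 q6 -0.39
scene 1497 x -16.7 31.0 y -178.7 102.0 rect [array([  7.1, -38.4]), array([ 47.7, 280.6]), np.float64(0.0)]
side 45 x -12.2 30.0 y 159.0 173.4 rect [array([  8. , 162.8]), array([12.3, 43.1]), np.float64(77.6)]
side 1846 x -18.5 31.0 y -179.3 103.7 rect [array([  6.2, -37.8]), array([ 49.5, 283. ]), np.float64(0.0)]
[ 0.58138968 -0.18053496] [-0.07107591  0.09966638] [0.0784591  0.99691733]
```

View pics/side_8.png

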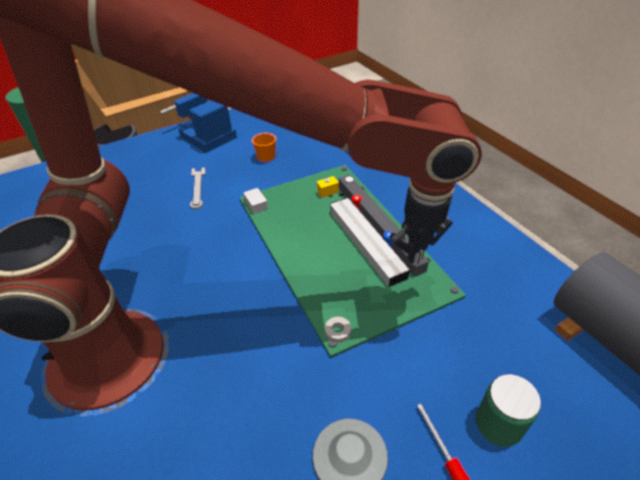

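View pics/scene_8.png

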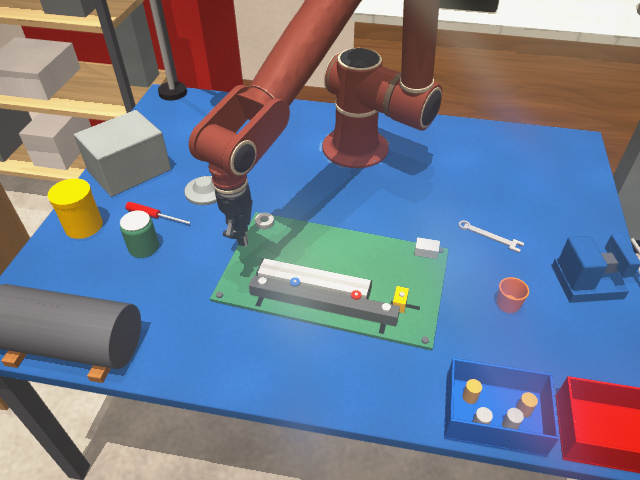

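```bash
python3 -c "
from m import *
for n in ['side','scene']:
    im=ctrl.get_image(n); C=cloud(im); J=(C[...,:2]-O)@np.stack([X,Y],1)*1000
    m=(abs(J[...,0]-13)<90)&(abs(J[...,1]+210)<60)&(C[...,2]>.08)
    for a in range(-60,70,10):
        q=m&(abs(J[...,0]-13-a)<5)
        if q.sum()>3: print(n,a,q.sum(),'z-tip min',(C[...,2][q].min()*1000-110.7).round(1))
"
```

```text
side -60 637 z-tip min 79.9
side -50 756 z-tip min 70.4
side -40 904 z-tip min 57.1
side -30 1003 z-tip min 47.0
side -20 958 z-tip min 19.6
side -10 872 z-tip min 1.5
side 0 610 z-tip min 5.1
side 10 498 z-tip min 2.1
side 20 251 z-tip min 43.2
side 30 147 z-tip min 47.3
side 40 119 z-tip min 57.2
side 50 91 z-tip min 66.2
side 60 19 z-tip min 79.4
scene -60 133 z-tip min 280.4
scene -50 124 z-tip min 66.5
scene -40 125 z-tip min 54.3
scene -30 200 z-tip min 45.2
scene -20 247 z-tip min 46.8
scene -10 314 z-tip min 46.4
scene 0 358 z-tip min 0.9
scene 10 493 z-tip min 1.2
scene 20 683 z-tip min 11.9
scene 30 1014 z-tip min 43.6
scene 40 1020 z-tip min 51.4
scene 50 364 z-tip min 66.8
scene 60 204 z-tip min 79.1
```

Clearance over the rail is ample: the knuckles are at least 43 mm above the tips. Going down behind the end.

Request:
jog_arm:
  steps:
    - {"dx": -0.07,"dy": 0.05,"dz": -0.4,"twist": 0.0}
    - {"dx": -0.07,"dy": 0.1,"dz": -1.0,"twist": 0.0}
    - {"dx": -0.07,"dy": 0.1,"dz": -1.48,"twist": 0.0}
    - {"dx": -0.07,"dy": 0.1,"dz": -1.48,"twist": 0.0}

```text
t: 14.75
tool_pos: [0.5793, -0.1795, 0.0193]
tool_rot: [-2.272, -2.111, -0.042]
contact_force: [-0.3, 0.1, -0.2]
opening: -0.0002
```

```bash
python3 -c "
from m import *
o=st(); grab('scene','c9.png');grab('wrist','w9.png')"
```

```text
t 14.75 tcp [ 0.5793 -0.1795  0.0193] jig [   6.3 -204.2] yaw(tool y) -4.19 zaxis [-0.007  0.048 -0.999] F [-0.34  0.13 -0.15] Fjig -0.35 0.1 open -0.0002 q6 -0.39
```

View pics/w9.png

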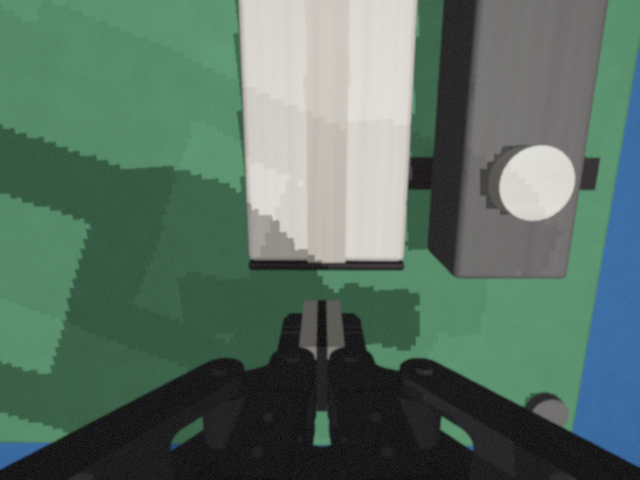

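The fingers (u=322) are centred on the bar's end (u 250–404, v 265). Now sliding it along the rail.

Request:
jog_arm:
  steps:
    - {"dx": 0.015,"dy": 0.08,"dz": 0.04,"twist": 0.0}
    - {"dx": 0.03,"dy": 0.16,"dz": 0.04,"twist": 0.0}
    - {"dx": 0.036,"dy": 0.22,"dz": 0.04,"twist": 0.0}
    - {"dx": 0.04,"dy": 0.28,"dz": 0.04,"twist": 0.0}
    - {"dx": 0.045,"dy": 0.34,"dz": 0.04,"twist": 0.0}

```text
t: 15.48
tool_pos: [0.5849, -0.1609, 0.0257]
tool_rot: [-2.278, -2.116, -0.045]
contact_force: [-0.1, -2.2, 2.1]
opening: -0.0
```

Request:
jog_arm:
  steps:
    - {"dx": 0.006,"dy": 0.07,"dz": 0.0,"twist": 0.0}
    - {"dx": 0.011,"dy": 0.14,"dz": 0.0,"twist": 0.0}
    - {"dx": 0.017,"dy": 0.21,"dz": 0.0,"twist": 0.0}
    - {"dx": 0.022,"dy": 0.28,"dz": 0.0,"twist": 0.0}
    - {"dx": 0.028,"dy": 0.35,"dz": 0.0,"twist": 0.0}

```text
t: 16.1
tool_pos: [0.5867, -0.1396, 0.0257]
tool_rot: [-2.278, -2.117, -0.045]
contact_force: [0.0, -4.0, -0.5]
opening: 0.0001
```

```bash
python3 -c "
from m import *
o=st(); bar(save='10')"
```

```text
t 16.1 tcp [ 0.5867 -0.1396  0.0257] jig [  10.5 -163.8] yaw(tool y) -4.2 zaxis [-0.     0.043 -0.999] F [ 0.02 -4.05 -0.49] Fjig 0.34 -4.03 open 0.0001 q6 -0.32
scene 1547 x -17.7 31.0 y -171.6 126.4 rect [array([  7.2, -22.6]), array([ 48.6, 298. ]), np.float64(0.2)]
side 45 x -12.3 30.4 y 159.5 173.9 rect [array([  7.9, 161.9]), array([14.3, 43. ]), np.float64(76.1)]
side 1378 x -19.3 31.0 y -175.9 128.0 rect [array([  6.4, -24. ]), array([ 50.3, 303.9]), np.float64(0.3)]
```

Request:
jog_arm:
  steps:
    - {"dx": 0.006,"dy": 0.08,"dz": 0.0,"twist": 0.0}
    - {"dx": 0.011,"dy": 0.16,"dz": 0.0,"twist": 0.0}
    - {"dx": 0.017,"dy": 0.24,"dz": 0.0,"twist": 0.0}
    - {"dx": 0.022,"dy": 0.3,"dz": 0.0,"twist": 0.0}
    - {"dx": 0.028,"dy": 0.36,"dz": 0.0,"twist": 0.0}

```text
t: 16.82
tool_pos: [0.5883, -0.1173, 0.0256]
tool_rot: [-2.277, -2.116, -0.046]
contact_force: [-0.4, -1.4, -0.2]
opening: -0.0
```

Request:
jog_arm:
  steps:
    - {"dx": 0.002,"dy": 0.03,"dz": 0.0,"twist": 0.0}
    - {"dx": 0.005,"dy": 0.06,"dz": 0.0,"twist": 0.0}

```text
t: 17.08
tool_pos: [0.5886, -0.1136, 0.0256]
tool_rot: [-2.277, -2.116, -0.046]
contact_force: [-0.3, -3.1, 0.8]
opening: -0.0003
```

```bash
python3 -c "
from m import *
o=st(); bar(save='11')"
```

```text
t 17.07 tcp [ 0.5886 -0.1136  0.0256] jig [  10.4 -137.7] yaw(tool y) -4.18 zaxis [-0.001  0.044 -0.999] F [-0.29 -3.08  0.79] Fjig -0.05 -3.1 open -0.0003 q6 -0.28
scene 1560 x -17.5 31.0 y -150.1 152.5 rect [array([6.8, 1.2]), array([ 48.4, 302.6]), np.float64(0.0)]
side 1348 x -19.6 31.0 y -150.7 174.9 rect [array([ 5.8, 12.1]), array([ 50.4, 325.6]), np.float64(0.1)]
```

Bar end at about y=152.5, with the stop at about 160. Now fine steps.

Request:
jog_arm:
  steps:
    - {"dx": 0.002,"dy": 0.025,"dz": 0.0,"twist": 0.0}
    - {"dx": 0.004,"dy": 0.05,"dz": 0.0,"twist": 0.0}

```text
t: 17.42
tool_pos: [0.5889, -0.1104, 0.0256]
tool_rot: [-2.277, -2.116, -0.046]
contact_force: [0.1, -2.8, 1.3]
opening: -0.0003
```

Request:
jog_arm:
  steps:
    - {"dx": 0.002,"dy": 0.025,"dz": 0.0,"twist": 0.0}

```text
t: 17.55
tool_pos: [0.589, -0.1089, 0.0256]
tool_rot: [-2.277, -2.116, -0.046]
contact_force: [-0.4, -2.7, -0.2]
opening: 0.0
```

Request:
jog_arm:
  steps:
    - {"dx": 0.002,"dy": 0.025,"dz": 0.0,"twist": 0.0}

```text
t: 17.68
tool_pos: [0.5891, -0.1073, 0.0256]
tool_rot: [-2.277, -2.116, -0.046]
contact_force: [-0.1, -2.5, 1.0]
opening: -0.0001
```

Request:
jog_arm:
  steps:
    - {"dx": 0.002,"dy": 0.025,"dz": 0.0,"twist": 0.0}

```text
t: 17.8
tool_pos: [0.5892, -0.1057, 0.0256]
tool_rot: [-2.277, -2.116, -0.046]
contact_force: [-0.9, -2.2, 0.4]
opening: 0.0002
```

Request:
jog_arm:
  steps:
    - {"dx": 0.002,"dy": 0.02,"dz": 0.0,"twist": 0.0}

```text
t: 17.92
tool_pos: [0.5893, -0.1044, 0.0256]
tool_rot: [-2.277, -2.116, -0.046]
contact_force: [-0.8, -2.1, 0.0]
opening: -0.0001
```

Request:
jog_arm:
  steps:
    - {"dx": 0.002,"dy": 0.02,"dz": 0.0,"twist": 0.0}

```text
t: 18.05
tool_pos: [0.5894, -0.1041, 0.0257]
tool_rot: [-2.277, -2.118, -0.043]
contact_force: [-1.6, -8.2, 0.9]
opening: -0.0001
```

Request:
jog_arm:
  steps:
    - {"dx": 0.002,"dy": 0.02,"dz": 0.0,"twist": 0.0}

```text
t: 18.18
tool_pos: [0.5894, -0.1041, 0.0257]
tool_rot: [-2.278, -2.12, -0.04]
contact_force: [-1.6, -5.9, 0.1]
opening: 0.0004
```

Request:
jog_arm:
  steps:
    - {"dx": 0.002,"dy": 0.022,"dz": 0.0,"twist": 0.0}
    - {"dx": 0.003,"dy": 0.032,"dz": 0.0,"twist": 0.0}

```text
t: 18.42
tool_pos: [0.5894, -0.1041, 0.0258]
tool_rot: [-2.28, -2.122, -0.035]
contact_force: [-2.1, -10.0, -0.6]
opening: -0.0001
```

Request:
jog_arm:
  steps:
    - {"dx": 0.002,"dy": 0.03,"dz": 0.0,"twist": 0.0}
    - {"dx": 0.003,"dy": 0.044,"dz": 0.0,"twist": 0.0}
    - {"dx": 0.003,"dy": 0.05,"dz": 0.0,"twist": 0.0}

```text
t: 18.8
tool_pos: [0.5894, -0.1041, 0.0258]
tool_rot: [-2.283, -2.126, -0.029]
contact_force: [-1.5, -12.7, -1.0]
opening: -0.0001
```

Request:
jog_arm:
  steps:
    - {"dx": 0.002,"dy": 0.035,"dz": 0.0,"twist": 0.0}
    - {"dx": 0.003,"dy": 0.05,"dz": 0.0,"twist": 0.0}
    - {"dx": 0.004,"dy": 0.062,"dz": 0.0,"twist": 0.0}

```text
t: 19.18
tool_pos: [0.5894, -0.1041, 0.0259]
tool_rot: [-2.286, -2.13, -0.02]
contact_force: [-1.4, -16.8, -1.7]
opening: -0.0003
```

Request:
jog_arm:
  steps:
    - {"dx": 0.0,"dy": -0.06,"dz": 0.0,"twist": 0.0}
    - {"dx": -0.01,"dy": -0.2,"dz": 0.0,"twist": 0.0}
    - {"dx": -0.02,"dy": -0.5,"dz": 0.1,"twist": 0.0}
    - {"dx": -0.03,"dy": -0.8,"dz": 0.8,"twist": 0.0}
    - {"dx": -0.03,"dy": -0.8,"dz": 1.6,"twist": 0.0}

```text
t: 19.8
tool_pos: [0.5868, -0.1536, 0.1224]
tool_rot: [-2.286, -2.127, -0.019]
contact_force: [1.0, -0.2, 1.0]
opening: -0.0003
```

```bash
python3 -c "
from m import *
o=st(); bar(save='12')
im=grab('wrist','w12.png')"
```

```text
t 19.8 tcp [ 0.5868 -0.1536  0.1224] jig [  11.8 -177.7] yaw(tool y) -4.13 zaxis [-0.004  0.022 -1.   ] F [ 0.98 -0.19  0.95] Fjig 0.99 -0.11 open -0.0003 q6 -0.32
scene 1527 x -16.9 31.0 y -118.5 162.2 rect [array([ 7. , 21.9]), array([ 47.9, 280.7]), np.float64(0.0)]
side 1689 x -19.7 31.0 y -119.7 174.9 rect [array([ 5.8, 27.6]), array([ 50.6, 294.6]), np.float64(0.1)]
```

View pics/w12.png

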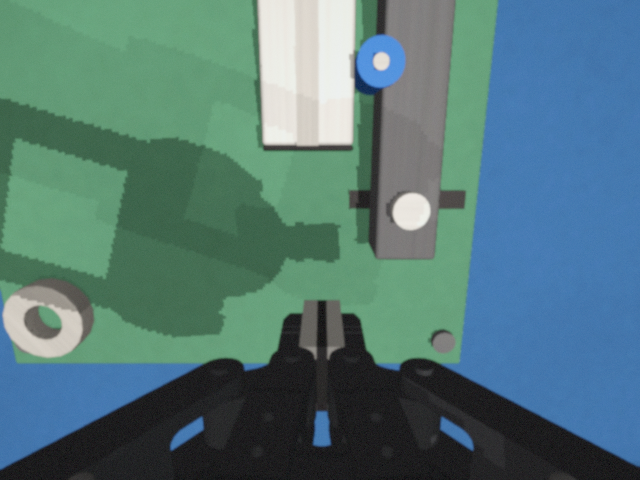

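View pics/scene_12.png

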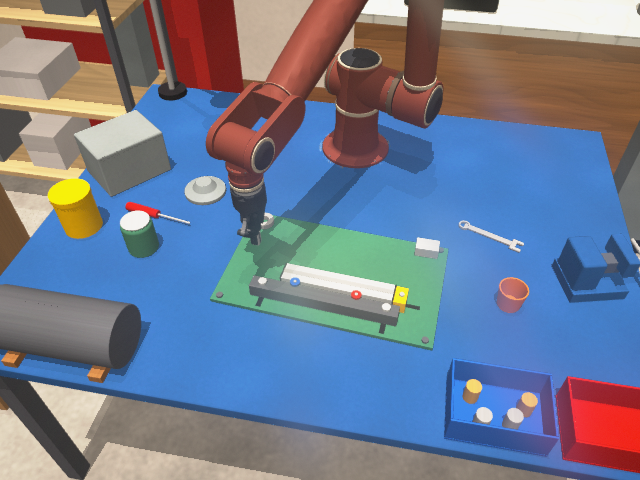

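Stop pressed at 16.8 N. In the scene view the bar (282–395, about 280) touches the yellow stop at (401,297). I'll check the pad and stop contacts from above.

Request:
jog_arm:
  steps:
    - {"dx": 0.1,"dy": 0.6,"dz": 0.6,"twist": 0.0}
    - {"dx": 0.2,"dy": 1.3,"dz": 1.1,"twist": 0.0}
    - {"dx": 0.3,"dy": 2.0,"dz": 1.5,"twist": 0.0}
    - {"dx": 0.5,"dy": 2.7,"dz": 1.9,"twist": 0.0}
    - {"dx": 0.6,"dy": 3.4,"dz": 2.0,"twist": 0.0}

```text
t: 20.58
tool_pos: [0.627, 0.0511, 0.2479]
tool_rot: [-2.292, -2.135, -0.028]
contact_force: [1.4, 0.5, 0.8]
opening: -0.0001
```

```bash
python3 -c "
from m import *
o=st(); bar(['wrist'])
im=grab('wrist','w13.png'); C=cloud(im);J=(C[...,:2]-O)@np.stack([X,Y],1)*1000
z=C[...,2]
# near and far edge of bar top, fitted lines
b=(abs(z-.042)<.003)&(J[...,0]<45)&(J[...,0]>-60)&(im['frame'].min(-1)>120)
ys=[];n=[];f=[]
for y in range(-100,150,5):
    q=J[b&(abs(J[...,1]-y)<1.5)]
    if len(q)>20: ys.append(y);n.append(np.percentile(q[:,0],1));f.append(np.percentile(q[:,0],99))
print(ys[0],ys[-1],np.polyfit(ys,n,1),np.polyfit(ys,f,1)); print(np.round(f,1))
r=(abs(z-.048)<.002)&(J[...,0]>38)&(J[...,0]<95)
ys=[];n=[]
for y in range(-150,180,5):
    q=J[r&(abs(J[...,1]-y)<1.5)]
    if len(q)>20: ys.append(y);n.append(np.percentile(q[:,0],2))
print('rail',np.round(n,1))
"
```

```text
t 20.57 tcp [0.627  0.0511 0.2479] jig [35.8 29.5] yaw(tool y) -4.07 zaxis [ 0.007  0.019 -1.   ] F [1.35 0.48 0.83] Fjig 1.31 0.58 open -0.0001 q6 0.02
wrist 15138 x -17.5 30.7 y -114.0 162.4 rect [array([ 6.7, 24.3]), array([ 47.9, 276.4]), np.float64(0.1)]
-95 145 [-6.02116105e-03 -1.55743319e+01] [ 0.12338902 23.16721505]
[-6.3 -4.3 -3.1 -2.  -1.2 -0.1  0.9  4.2 19.6 19.6 20.5 33.3 33.3 33.3
 32.6 33.2 33.1 33.1 33.1 33.  33.  32.9 32.9 32.9 32.8 32.8 32.8 32.6
 32.7 32.6 32.6 32.6 32.5 32.5 32.4 32.4 32.4 32.3 32.3 32.2 32.2 32.2
 32.1 32.1 32.  32.  32.  31.9 31.9]
rail [76.  75.  73.8 69.  56.  55.1 49.7 48.7 48.8 49.3 48.4 49.1 48.6 49.
 48.9 48.8 49.3 49.5 49.3 49.2 48.8 49.  49.  49.  49.4 48.7 48.6 54.3
 58.3 59.1 57.3 52.2 49.6 48.7 49.4 49.3 48.5 49.  49.  48.9 48.7 48.7
 49.3 48.4 48.3 48.3 48.9 39.4 38.7 39.3]
```

View pics/w13.png

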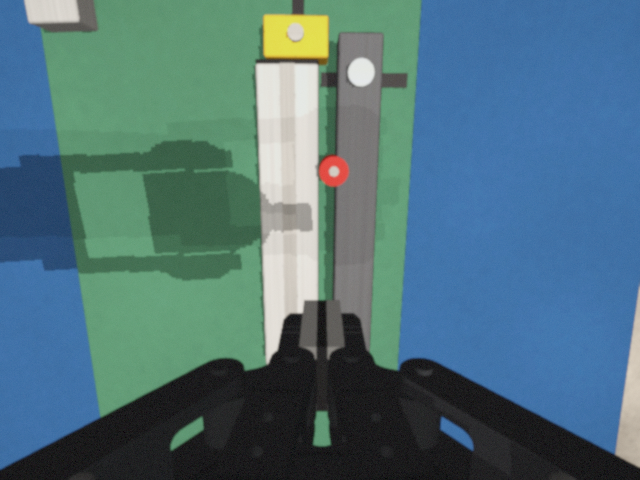

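```bash
cat >> m.py <<'E'
def lines(im,zs=(.042,.048)):
    # subpixel edges per image row: bar's far top edge and rail's near top edge, cast to their heights
    g=cv2.GaussianBlur(im['frame'],(3,3),0).astype(float).min(-1)
    return g
E
python3 - <<'E'
from m import *
im=ctrl.get_image('wrist'); g=cv2.cvtColor(im['frame'],cv2.COLOR_RGB2GRAY).astype(float)
fr=im['frame'].astype(float); r=fr[...,0]
def cross(row,lo,hi,sign):
    d=np.diff(r[row-1:row+2].mean(0))[lo:hi]*sign
    w=np.clip(d,0,None); k=w.argmax(); s=slice(max(0,k-2),k+3); return lo+.5+(np.arange(len(w))[s]*w[s]).sum()/w[s].sum()
out={}
for nm,lo,hi,sg,z in [('near',245,275,1,.042),('far',308,330,-1,.042)]:
    P=np.array([jig(ray(im,cross(v,lo,hi,sg),v,z)) for v in list(range(70,130))+list(range(265,295))])
    k=np.polyfit(P[:,1],P[:,0],1)
    res=P[:,0]-np.polyval(k,P[:,1]); ok=abs(res)<1.0; k=np.polyfit(P[ok,1],P[ok,0],1); print(nm,ok.sum(),'slope mrad',k[0]*1e3,'x@75',np.polyval(k,75),'x@-75',np.polyval(k,-75),'sd',res[ok].std())
# rail right (far) edge: gray->green: use saturation
s=cv2.cvtColor(im['frame'],cv2.COLOR_RGB2HSV)[...,1].astype(float)
def cr2(row,lo,hi,sg):
    d=np.diff(s[row-1:row+2].mean(0))[lo:hi]*sg; w=np.clip(d,0,None); k=w.argmax(); q=slice(max(0,k-2),k+3); return lo+.5+(np.arange(len(w))[q]*w[q]).sum()/w[q].sum()
P=np.array([jig(ray(im,cr2(v,362,395,1),v,.048)) for v in range(95,295)])
k=np.polyfit(P[:,1],P[:,0],1)
for _ in range(3):
    res=P[:,0]-np.polyval(k,P[:,1]); ok=abs(res)<1.0; k=np.polyfit(P[ok,1],P[ok,0],1)
print('railfar',ok.sum(),k[0]*1e3,np.polyval(k,75))
# left plate edge: blue->green
P=np.array([jig(ray(im,60+np.argmax(fr[v,40:130,1]>fr[v,40:130,2])-20,v,.012)) for v in list(range(60,120))+list(range(290,400))])
k=np.polyfit(P[:,1],P[:,0],1)
for _ in range(3):
    res=P[:,0]-np.polyval(k,P[:,1]); ok=abs(res)<1.5; k=np.polyfit(P[ok,1],P[ok,0],1)
print('plate near',ok.sum(),k[0]*1e3)
E
```

```text
near 90 slope mrad -6.665610788905514 x@75 -16.525317589874824 x@-75 -15.525475971538995 sd 0.11017145746750667
far 90 slope mrad -6.674668266828936 x@75 32.97932315777987 x@-75 33.98052339780421 sd 0.05354296494433762
railfar 200 -0.9253795563815539 82.41446671756304
plate near 170 -1.314483192765599
```

The precise edge fit shows the bar about 0.3° off the rail, so red has a gap of roughly 0.8 mm. The flat finger face was turned about 0.35° against the jig and took the bar with it. I'll mend it by pressing red, blue and stop again in order, with the finger yaw corrected.

Request:
jog_arm:
  steps:
    - {"dx": -0.3,"dy": 0.2,"dz": -0.3,"twist": 1.0}
    - {"dx": -0.6,"dy": 0.4,"dz": -0.6,"twist": 2.0}
    - {"dx": -0.9,"dy": 0.6,"dz": -1.0,"twist": 3.0}
    - {"dx": -1.2,"dy": 0.8,"dz": -1.4,"twist": 4.0}
    - {"dx": -1.4,"dy": 0.86,"dz": -1.8,"twist": 5.0}

```text
t: 21.35
tool_pos: [0.5403, 0.1024, 0.1356]
tool_rot: [-1.16, -2.899, -0.013]
contact_force: [-0.4, -1.3, -1.2]
opening: 0.0002
```

Request:
jog_arm:
  steps:
    - {"dx": 0.0,"dy": 0.0,"dz": 0.0,"twist": 1.0}
    - {"dx": 0.0,"dy": 0.0,"dz": 0.0,"twist": 2.0}
    - {"dx": 0.0,"dy": 0.0,"dz": 0.0,"twist": 3.0}
    - {"dx": 0.0,"dy": 0.0,"dz": 0.0,"twist": 3.95}
    - {"dx": 0.0,"dy": 0.0,"dz": 0.0,"twist": 3.95}

```text
t: 21.98
tool_pos: [0.5396, 0.1013, 0.1343]
tool_rot: [-0.116, -3.117, -0.002]
contact_force: [-0.5, -0.7, 0.0]
opening: 0.0
```

```bash
python3 -c "
from m import *
o=st();w=wor(-42,75); print((w-o['tool_pos'][:2])/.06)"
```

```text
t 21.98 tcp [0.5396 0.1013 0.1343] jig [-55.2  72.7] yaw(tool y) 85.73 zaxis [-0.023  0.002 -1.   ] F [-0.48 -0.65  0.05] Fjig -0.43 -0.69 open 0.0 q6 -1.45
[0.22299435 0.02109605]
```

Request:
jog_arm:
  steps:
    - {"dx": 0.0,"dy": 0.03,"dz": -0.7,"twist": -0.02}
    - {"dx": 0.0,"dy": 0.03,"dz": -1.4,"twist": -0.02}
    - {"dx": 0.0,"dy": 0.03,"dz": -1.87,"twist": -0.02}
    - {"dx": 0.15,"dy": 0.02,"dz": -1.87,"twist": -0.02}
    - {"dx": 0.35,"dy": 0.0,"dz": -1.87,"twist": -0.02}

```text
t: 22.6
tool_pos: [0.5622, 0.1009, 0.0232]
tool_rot: [-0.124, -3.118, -0.002]
contact_force: [-0.8, -0.5, 0.6]
opening: -0.0002
```

Request:
jog_arm:
  steps:
    - {"dx": 0.04,"dy": -0.003,"dz": 0.0,"twist": 0.0}

```text
t: 22.72
tool_pos: [0.5671, 0.1005, 0.0254]
tool_rot: [-0.126, -3.121, -0.003]
contact_force: [-1.4, 0.7, -0.1]
opening: -0.0001
```

```bash
python3 -c "
from m import *
o=st()"
```

```text
t 22.73 tcp [0.5671 0.1005 0.0254] jig [-27.8  74.1] yaw(tool y) 85.38 zaxis [-0.018  0.003 -1.   ] F [-1.43  0.69 -0.06] Fjig -1.48 0.58 open -0.0001 q6 -1.45
```

Request:
jog_arm:
  steps:
    - {"dx": 0.015,"dy": -0.001,"dz": 0.0,"twist": 0.0}
    - {"dx": 0.02,"dy": -0.002,"dz": 0.0,"twist": 0.0}

```text
t: 22.98
tool_pos: [0.5676, 0.1005, 0.0256]
tool_rot: [-0.126, -3.119, -0.003]
contact_force: [-4.3, -0.5, 2.0]
opening: -0.0001
```

Request:
jog_arm:
  steps:
    - {"dx": 0.015,"dy": -0.001,"dz": 0.0,"twist": 0.0}
    - {"dx": 0.02,"dy": -0.002,"dz": 0.0,"twist": 0.0}

```text
t: 23.22
tool_pos: [0.5676, 0.1005, 0.0256]
tool_rot: [-0.126, -3.117, -0.003]
contact_force: [-7.3, -0.5, 3.4]
opening: -0.0001
```

Request:
jog_arm:
  steps:
    - {"dx": 0.03,"dy": -0.002,"dz": 0.01,"twist": 0.0}
    - {"dx": 0.05,"dy": -0.004,"dz": 0.01,"twist": 0.0}

```text
t: 23.48
tool_pos: [0.5676, 0.1005, 0.0257]
tool_rot: [-0.125, -3.109, -0.002]
contact_force: [-13.2, 0.8, 5.9]
opening: -0.0004
```

Request:
jog_arm:
  steps:
    - {"dx": 0.04,"dy": -0.003,"dz": 0.015,"twist": 0.0}
    - {"dx": 0.06,"dy": -0.005,"dz": 0.015,"twist": 0.0}

```text
t: 23.72
tool_pos: [0.5675, 0.1005, 0.0257]
tool_rot: [-0.124, -3.1, -0.002]
contact_force: [-15.7, 0.5, 7.5]
opening: 0.0002
```

Request:
jog_arm:
  steps:
    - {"dx": -0.05,"dy": 0.004,"dz": 0.0,"twist": 0.0}
    - {"dx": -0.25,"dy": 0.02,"dz": 0.0,"twist": 0.0}
    - {"dx": -0.35,"dy": -0.5,"dz": 0.0,"twist": 0.0}
    - {"dx": -0.4,"dy": -1.2,"dz": 0.0,"twist": 0.0}
    - {"dx": -0.45,"dy": -1.9,"dz": 0.0,"twist": 0.0}

```text
t: 24.35
tool_pos: [0.5406, -0.0145, 0.0264]
tool_rot: [-0.123, -3.102, -0.001]
contact_force: [-0.4, 0.7, -0.9]
opening: -0.0002
```

```bash
python3 -c "
from m import *
o=st();w=wor(-33,-75); print((w-o['tool_pos'][:2])/.06); bar(save='14')"
```

```text
t 24.35 tcp [ 0.5406 -0.0145  0.0264] jig [-45.2 -42.7] yaw(tool y) 85.46 zaxis [-0.037  0.002 -0.999] F [-0.36  0.72 -0.89] Fjig -0.41 0.69 open -0.0002 q6 -1.65
[ 0.1597292  -0.55263072]
scene 1527 x -16.6 31.0 y -118.1 163.4 rect [array([ 7.2, 22.7]), array([281.5,  47.5]), np.float64(90.0)]
side 188 x -18.4 21.3 y 86.4 174.9 rect [array([-13.1, 132.3]), array([85.8, 34. ]), np.float64(63.2)]
side 624 x -18.5 30.8 y -119.0 14.0 rect [array([  6.1, -52.5]), array([132.9,  49.3]), np.float64(90.0)]
```

Request:
jog_arm:
  steps:
    - {"dx": -0.04,"dy": -0.35,"dz": 0.0,"twist": 0.0}
    - {"dx": 0.05,"dy": -0.55,"dz": -0.05,"twist": 0.0}
    - {"dx": 0.12,"dy": -0.55,"dz": -0.07,"twist": 0.0}
    - {"dx": 0.18,"dy": -0.555,"dz": -0.07,"twist": 0.0}

```text
t: 24.95
tool_pos: [0.5519, -0.049, 0.022]
tool_rot: [-0.129, -3.102, -0.0]
contact_force: [0.1, 0.3, -0.2]
opening: -0.0002
```

Request:
jog_arm:
  steps:
    - {"dx": 0.03,"dy": -0.002,"dz": 0.0,"twist": 0.0}
    - {"dx": 0.05,"dy": -0.004,"dz": 0.0,"twist": 0.0}

```text
t: 25.2
tool_pos: [0.555, -0.0488, 0.022]
tool_rot: [-0.128, -3.102, -0.0]
contact_force: [-0.4, -1.0, -0.4]
opening: -0.0001
```

```bash
python3 -c "
from m import *
o=st()"
```

```text
t 25.2 tcp [ 0.555  -0.0488  0.022 ] jig [-28.1 -75.7] yaw(tool y) 85.27 zaxis [-0.037  0.002 -0.999] F [-0.35 -1.01 -0.35] Fjig -0.27 -1.03 open -0.0001 q6 -1.7
```

Request:
jog_arm:
  steps:
    - {"dx": 0.015,"dy": -0.001,"dz": 0.0,"twist": 0.0}
    - {"dx": 0.02,"dy": -0.002,"dz": 0.0,"twist": 0.0}

```text
t: 25.45
tool_pos: [0.5556, -0.0486, 0.0218]
tool_rot: [-0.128, -3.1, -0.001]
contact_force: [-3.3, 0.9, 1.7]
opening: 0.0003
```

Request:
jog_arm:
  steps:
    - {"dx": 0.015,"dy": -0.001,"dz": 0.0,"twist": 0.0}
    - {"dx": 0.02,"dy": -0.002,"dz": 0.0,"twist": 0.0}

```text
t: 25.7
tool_pos: [0.5557, -0.0486, 0.0215]
tool_rot: [-0.128, -3.097, -0.001]
contact_force: [-6.1, 0.7, 3.3]
opening: -0.0004
```

Request:
jog_arm:
  steps:
    - {"dx": 0.03,"dy": -0.002,"dz": 0.01,"twist": 0.0}
    - {"dx": 0.05,"dy": -0.004,"dz": 0.01,"twist": 0.0}

```text
t: 25.95
tool_pos: [0.5557, -0.0485, 0.0214]
tool_rot: [-0.127, -3.089, -0.002]
contact_force: [-12.7, -0.0, 6.3]
opening: -0.0001
```

Request:
jog_arm:
  steps:
    - {"dx": 0.04,"dy": -0.003,"dz": 0.015,"twist": 0.0}
    - {"dx": 0.06,"dy": -0.005,"dz": 0.015,"twist": 0.0}

```text
t: 26.2
tool_pos: [0.5555, -0.0485, 0.0214]
tool_rot: [-0.126, -3.079, -0.003]
contact_force: [-14.8, 0.7, 9.9]
opening: -0.0002
```

Request:
jog_arm:
  steps:
    - {"dx": -0.05,"dy": 0.004,"dz": 0.0,"twist": 0.0}
    - {"dx": -0.2,"dy": 0.015,"dz": 0.05,"twist": 0.0}
    - {"dx": -0.6,"dy": 0.0,"dz": 0.4,"twist": 0.0}
    - {"dx": -0.8,"dy": -0.3,"dz": 1.0,"twist": 0.0}
    - {"dx": -0.8,"dy": -0.6,"dz": 1.5,"twist": -1.0}

```text
t: 26.82
tool_pos: [0.507, -0.0846, 0.1127]
tool_rot: [-0.4, -3.058, -0.011]
contact_force: [-0.1, 0.5, -0.3]
opening: 0.0001
```

```bash
python3 -c "
from m import *
o=st(); w=wor(8.5,-145); print((w-o['tool_pos'][:2])/.06); bar(['scene'],save='15')"
```

```text
t 26.82 tcp [ 0.507  -0.0846  0.1127] jig [ -73.2 -115.2] yaw(tool y) 75.08 zaxis [-0.056  0.015 -0.998] F [-0.1   0.47 -0.3 ] Fjig -0.14 0.46 open 0.0001 q6 -1.62
[ 1.31836885 -0.60235733]
scene 1532 x -16.7 31.0 y -118.3 163.1 rect [array([ 7.5, 22.5]), array([281.5,  47.4]), np.float64(89.7)]
```

Request:
jog_arm:
  steps:
    - {"dx": 0.2,"dy": -0.4,"dz": 0.0,"twist": -1.0}
    - {"dx": 0.5,"dy": -0.68,"dz": 0.0,"twist": -2.0}
    - {"dx": 0.9,"dy": -0.68,"dz": 0.0,"twist": -3.0}
    - {"dx": 1.3,"dy": -0.68,"dz": 0.0,"twist": -4.0}
    - {"dx": 1.3,"dy": -0.68,"dz": 0.0,"twist": -5.0}

```text
t: 27.5
tool_pos: [0.5897, -0.1285, 0.1179]
tool_rot: [-1.678, -2.607, -0.04]
contact_force: [-0.0, -0.5, 0.2]
opening: -0.0
```

Request:
jog_arm:
  steps:
    - {"dx": 0.0,"dy": 0.0,"dz": 0.0,"twist": -1.0}
    - {"dx": 0.0,"dy": 0.0,"dz": 0.0,"twist": -2.0}
    - {"dx": 0.0,"dy": 0.0,"dz": 0.0,"twist": -2.95}
    - {"dx": 0.0,"dy": 0.0,"dz": 0.0,"twist": -2.95}
    - {"dx": 0.0,"dy": 0.0,"dz": 0.0,"twist": -2.95}

```text
t: 28.12
tool_pos: [0.5898, -0.1284, 0.118]
tool_rot: [-2.289, -2.102, -0.055]
contact_force: [-0.4, 0.7, 0.4]
opening: 0.0005
```

```bash
python3 -c "
from m import *
o=st(); w=wor(8.5,-148); print((w-o['tool_pos'][:2])/.06)
im=grab('wrist','w16.png')"
```

```text
t 28.12 tcp [ 0.5898 -0.1284  0.118 ] jig [  12.8 -152.4] yaw(tool y) -4.88 zaxis [ 0.004  0.048 -0.999] F [-0.45  0.7   0.4 ] Fjig -0.5 0.66 open 0.0005 q6 -0.29
[-0.06599981  0.07844994]
```

View pics/w16.png

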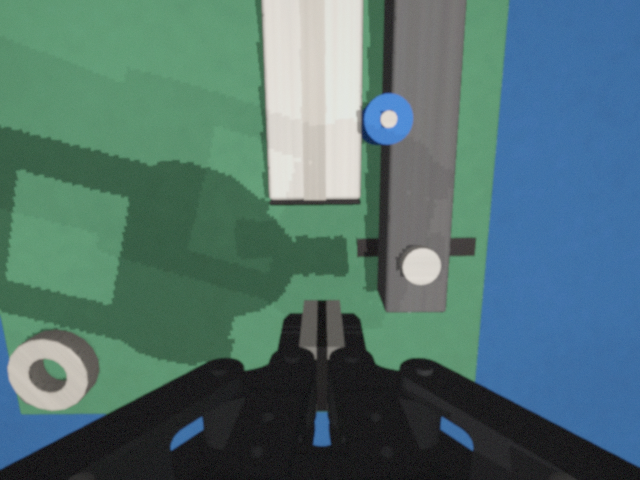

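Request:
jog_arm:
  steps:
    - {"dx": -0.08,"dy": 0.03,"dz": -0.6,"twist": 0.04}
    - {"dx": -0.08,"dy": 0.06,"dz": -1.2,"twist": 0.04}
    - {"dx": -0.08,"dy": 0.06,"dz": -1.56,"twist": 0.04}
    - {"dx": -0.07,"dy": 0.15,"dz": -1.56,"twist": 0.04}
    - {"dx": -0.06,"dy": 0.28,"dz": -1.56,"twist": 0.04}

```text
t: 28.8
tool_pos: [0.5875, -0.1117, 0.0258]
tool_rot: [-2.284, -2.111, -0.057]
contact_force: [0.5, -0.7, -0.2]
opening: 0.0001
```

```bash
python3 -c "
from m import *
o=st()"
```

```text
t 28.8 tcp [ 0.5875 -0.1117  0.0258] jig [   9.2 -135.9] yaw(tool y) -4.51 zaxis [ 0.006  0.048 -0.999] F [ 0.52 -0.68 -0.21] Fjig 0.58 -0.64 open 0.0001 q6 -0.28
```

Yaw is now -4.5°. Approaching the end gently.

Request:
jog_arm:
  steps:
    - {"dx": 0.003,"dy": 0.04,"dz": 0.0,"twist": 0.0}
    - {"dx": 0.006,"dy": 0.08,"dz": 0.0,"twist": 0.0}
    - {"dx": 0.008,"dy": 0.1,"dz": 0.0,"twist": 0.0}

```text
t: 29.18
tool_pos: [0.5883, -0.1056, 0.0265]
tool_rot: [-2.284, -2.112, -0.058]
contact_force: [-0.5, 0.3, 0.1]
opening: 0.0001
```

Request:
jog_arm:
  steps:
    - {"dx": 0.001,"dy": 0.02,"dz": 0.0,"twist": 0.0}

```text
t: 29.3
tool_pos: [0.5884, -0.1044, 0.0266]
tool_rot: [-2.284, -2.112, -0.058]
contact_force: [-1.1, -0.1, -0.3]
opening: 0.0003
```

Request:
jog_arm:
  steps:
    - {"dx": 0.001,"dy": 0.02,"dz": 0.0,"twist": 0.0}

```text
t: 29.42
tool_pos: [0.5885, -0.104, 0.0267]
tool_rot: [-2.285, -2.113, -0.056]
contact_force: [0.0, -5.1, 0.1]
opening: 0.0001
```

Request:
jog_arm:
  steps:
    - {"dx": 0.002,"dy": 0.025,"dz": 0.0,"twist": 0.0}
    - {"dx": 0.003,"dy": 0.04,"dz": 0.0,"twist": 0.0}

```text
t: 29.68
tool_pos: [0.5885, -0.1039, 0.0268]
tool_rot: [-2.287, -2.116, -0.051]
contact_force: [-1.4, -10.7, -0.6]
opening: -0.0003
```

Request:
jog_arm:
  steps:
    - {"dx": 0.002,"dy": 0.035,"dz": 0.0,"twist": 0.0}
    - {"dx": 0.004,"dy": 0.055,"dz": 0.0,"twist": 0.0}

```text
t: 29.92
tool_pos: [0.5885, -0.1039, 0.0268]
tool_rot: [-2.29, -2.12, -0.043]
contact_force: [-1.0, -14.0, -0.7]
opening: 0.0
```

```bash
python3 -c "
from m import *
o=st()"
```

```text
t 29.93 tcp [ 0.5885 -0.1039  0.0268] jig [   9.6 -128.1] yaw(tool y) -4.42 zaxis [ 0.006  0.034 -0.999] F [ -0.96 -14.01  -0.7 ] Fjig 0.14 -14.04 open 0.0 q6 -0.25
```

14 N at the stop. Releasing straight back, lifting and checking from above.

Request:
jog_arm:
  steps:
    - {"dx": -0.004,"dy": -0.05,"dz": 0.0,"twist": 0.0}
    - {"dx": -0.015,"dy": -0.2,"dz": 0.0,"twist": 0.0}
    - {"dx": -0.03,"dy": -0.5,"dz": 0.1,"twist": 0.0}
    - {"dx": -0.03,"dy": -0.7,"dz": 0.8,"twist": 0.0}
    - {"dx": -0.03,"dy": -0.7,"dz": 1.6,"twist": 0.0}

```text
t: 30.55
tool_pos: [0.5859, -0.1473, 0.1233]
tool_rot: [-2.291, -2.117, -0.042]
contact_force: [0.7, 0.5, 1.1]
opening: -0.0002
```

Request:
jog_arm:
  steps:
    - {"dx": 0.1,"dy": 0.6,"dz": 0.6,"twist": 0.0}
    - {"dx": 0.2,"dy": 1.2,"dz": 1.1,"twist": 0.0}
    - {"dx": 0.3,"dy": 1.9,"dz": 1.5,"twist": 0.0}
    - {"dx": 0.5,"dy": 2.6,"dz": 1.9,"twist": 0.0}
    - {"dx": 0.6,"dy": 3.3,"dz": 2.0,"twist": 0.0}

```text
t: 31.18
tool_pos: [0.6235, 0.0512, 0.2467]
tool_rot: [-2.294, -2.119, -0.048]
contact_force: [0.7, 0.1, 0.2]
opening: 0.0004
```

Run:
```python
from m import *
st(); im=grab('wrist','w17.png'); fr=im['frame'].astype(float); r=fr[...,0]; s=cv2.cvtColor(im['frame'],cv2.COLOR_RGB2HSV)[...,1].astype(float)
def cross(A,row,lo,hi,sg):
    w=np.clip(np.diff(A[row-1:row+2].mean(0))[lo:hi]*sg,0,None); k=w.argmax(); q=slice(max(0,k-2),k+3); return lo+.5+(np.arange(len(w))[q]*w[q]).sum()/w[q].sum()
def fit(nm,P):
    k=np.polyfit(P[:,1],P[:,0],1); ok=np.ones(len(P),bool)
    for _ in range(4):
        res=P[:,0]-np.polyval(k,P[:,1]); ok=abs(res-np.median(res))<.8; k=np.polyfit(P[ok,1],P[ok,0],1)
    print(nm,ok.sum(),len(P),'mrad',(k[0]*1e3).round(2),'x@75',np.polyval(k,75).round(2),'x@-75',np.polyval(k,-75).round(2),'sd',res[ok].std().round(2))
R=range(80,290)
def cu(x,y,z,im=im): return int(proj(im,[*wor(x,y),z])[0])
def win(v,x,z):  # column for jig x at this row
    return int(round(np.interp(v,*zip(*sorted([proj(im,[*wor(x,y),z])[::-1] for y in (-100,170)])))))
for nm,A,x,z,sg in [('near',r,-16,.042,1),('far',r,33.5,.042,-1),('railfar',s,82.4,.048,1)]:
    fit(nm,np.array([jig(ray(im,cross(A,v,win(v,x,z)-9,win(v,x,z)+10,sg),v,z)) for v in R]))
bar(['scene','side'],save='18')
```

```text
t 31.18 tcp [0.6235 0.0512 0.2467] jig [32.3 29.3] yaw(tool y) -4.55 zaxis [ 0.01   0.035 -0.999] F [0.73 0.07 0.16] Fjig 0.72 0.13 open 0.0004 q6 0.02
near 210 210 mrad -1.67 x@75 -15.66 x@-75 -15.41 sd 0.12
far 195 210 mrad -1.75 x@75 33.81 x@-75 34.07 sd 0.1
railfar 210 210 mrad -0.72 x@75 82.4 x@-75 82.51 sd 0.07
scene 1539 x -17.0 31.0 y -118.0 166.1 rect [array([ 7., 24.]), array([284.2,  48. ]), np.float64(90.0)]
side 1678 x -19.5 31.0 y -119.0 174.9 rect [array([ 6., 28.]), array([ 50.1, 293.9]), np.float64(0.2)]
```

View pics/w17.png

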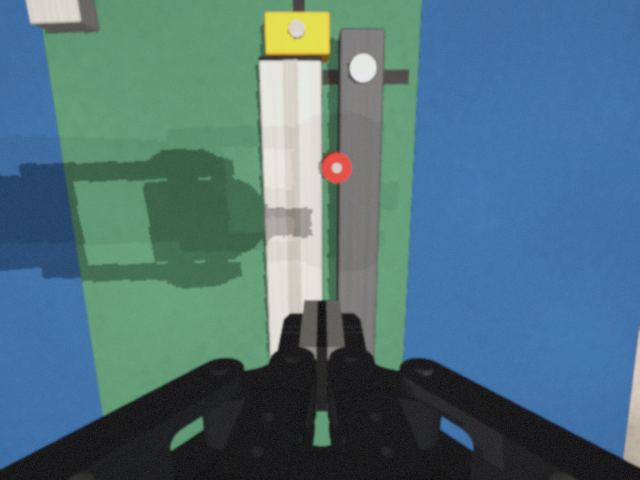

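Run:
```python
from m import *
for n in ['wrist','scene']:
    im=ctrl.get_image(n); hsv=cv2.cvtColor(im['frame'],cv2.COLOR_RGB2HSV); h,s,v=[hsv[...,i].astype(int) for i in range(3)]
    C=cloud(im); J=(C[...,:2]-O)@np.stack([X,Y],1)*1000
    for nm,m in [('red',((h<8)|(h>172))&(s>120)),('blue',(h>100)&(h<118)&(s>130)&(v>120))]:
        q=m&(C[...,2]>.049)&(C[...,2]<.06)&(abs(J[...,0]-47)<25)&(abs(abs(J[...,1])-75)<25)
        if q.sum()<20: continue
        cnt,_=cv2.findContours(q.astype(np.uint8),0,1); c=max(cnt,key=cv2.contourArea)
        P=np.array([jig(ray(im,*p[0],.054)) for p in c],np.float32); (x,y),r=cv2.minEnclosingCircle(P); e=cv2.fitEllipse(P)
        print(n,nm,'circle',round(x,1),round(y,1),round(r,1),'ell',np.round(e[0],1),np.round(e[1],1),'front=centre-12:',round(e[0][0]-12,1))
# bystanders: compare start and end scene depth/colour
a=cv2.imread('pics/scene0.png').astype(int);b=cv2.imread('pics/scene_18.png').astype(int)
for nm,(x0,y0,x1,y1) in dict(offcut=(414,236,442,260),bearing=(253,210,276,229),wrench=(455,215,527,255),screwdriver=(122,198,195,228),endshield=(182,174,230,205),tin=(118,208,162,260),cup=(494,275,532,315)).items(): print(nm,np.abs(a-b)[y0:y1,x0:x1].mean().round(1))
```

```text
wrist red circle 45.9 75.1 12.0 ell [45.9 75. ] [23.1 23.3] front=centre-12: 33.9
scene red circle 49.3 76.4 12.5 ell [49.3 75.9] [22.6 22.8] front=centre-12: 37.3
scene blue circle 47.9 -74.1 11.0 ell [ 47.8 -74.2] [18.5 19.5] front=centre-12: 35.8
offcut 1.7
bearing 1.4
wrench 2.0
screwdriver 1.6
endshield 2.1
tin 1.4
cup 1.8
```

View pics/scene_18.png

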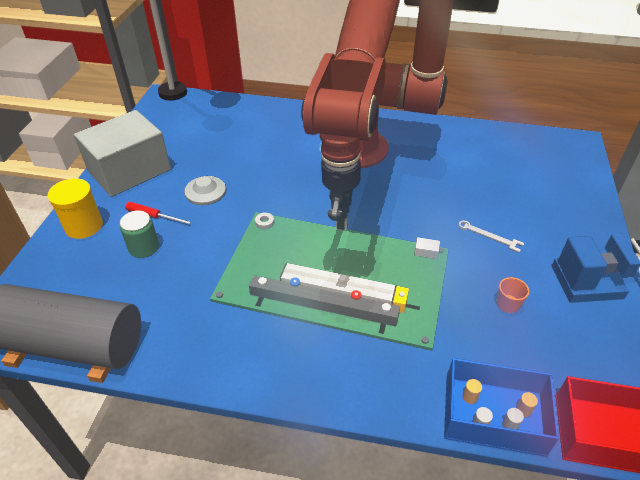

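The red pad's front at 33.9 mm matches the bar's front at 33.8 mm in the same view. The bar is at the stop, the bystanders are unchanged, and the robot is clear. Handing in.

```bash
python3 -c "
from m import *
st(); print(ctrl.finish_job())"
```

```text
t 31.43 tcp [0.6219 0.0499 0.2432] jig [30.8 27.9] yaw(tool y) -4.53 zaxis [ 0.004  0.034 -0.999] F [-0.31 -0.8   0.17] Fjig -0.25 -0.82 open 0.0001 q6 0.02
the job is handed in; nothing more can be done
None
```

The bar is home against the red pad, the blue pad and the yellow stop, and I handed the job in at 31.4 s with the arm clear. I squared it up with the open fingers, then pressed red, blue and stop with the fingers shut.

**One mend:** after the first round the check from above showed the bar about 0.3° off the rail, with a gap of roughly 0.8 mm at red. The flat finger face pushing the end had been turned slightly and took the bar with it. I corrected the finger angle and pressed all three again in the same order.

| Point | First press (N) | Second press (N) |
|---|---|---|
| Red | 18.8 | 15.7 |
| Blue | 15.2 | 14.8 |
| Stop | 16.8 | 14.0 |

These are the horizontal components of the readings at the end of each move. The pad presses also carried 7.5 to 10 N of vertical finger friction, so the total on the first red press came to about 20.7 N, just over the limit.

**Last checks:**
- **Parallel to the rail:** the bar is within about 0.06°, or 0.15 mm over the pad spacing, which is near the measuring noise.
- **Red pad:** its front at 33.9 mm matches the bar's front at 33.8 mm in the same view. The scene camera put it 2 to 3 mm farther out, which I put down to calibration.
- **Blue pad:** it was hidden in that last wrist view, so I checked it only through the bar's straightness and its unchanged position.
- **Stop:** contact was felt at the same place both times.
- **Other things around it:** none of the bystanders changed between the first and last scene pictures.

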